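# Put the saw-setting gauges back into their foam-lined case

### The job

The gauges used for setting the mitre saw are being put away. Put the caliper and the small engineer's square back into their matching cutouts in the foam of the open case, pressing each one down until it sits fully home on the bottom of its cutout, then shut the lid completely. Leave the angle gauge that is already in the case in its place, and do not shift the sanding block or the nail jar.

Things in the scene. Friction and masses are not known exactly. Their poses are not given: they have to be found in the camera images.
- gauge_case: Open dark grey case, 210 x 160 mm, rim 40 mm high, fixed to the bench. Origin: centre of the underside; x along the 210 mm side, y from the hinge side (y = -80 mm, the robot's right) to the front (+80), z up. Its black foam insert (top at z = 36 mm) has cutouts 11 mm deep with a yellow bottom (z = 25 mm), cut to the gauges' outlines with 2.5 mm to spare all round.
- caliper: Digital caliper lying flat on its head, display up, 140 g. Origin: centre of the underside of the black head, 54 (x) x 30 (y) x 16 mm high: grip it across y here. x runs along the steel beam (14 mm wide, x = -46 to 104 mm) to its free end. Long jaws (x = -46 to -20 mm) point to -y, to y = -42 mm; short jaws (x = -41 to -27) reach y = +15. Beam and jaws lie at z = 6 to 11 mm.
- square: Engineer's square lying flat, 150 g. Dark stock 70 (x) x 15 (y) x 16 mm high; origin: centre of the stock's underside. Bright blade, 20 mm wide, 4 thick, leaves the stock at its +x end (x = 15 to 35 mm) and runs to y = -77.5 mm, at z = 6 to 10 mm. Grip the stock across y at x = -8 mm, clear of the blade.
- angle_gauge: Flat grey digital angle gauge, 60 x 42 x 16 mm, already lying in its own cutout near the hinge of the case; leave it there. Origin: centre of its underside.
- caliper_seat (a point): Where the caliper's origin lies when home, on the bottom of its cutout; its x, y then point along the case's. Rounded springy foam ribs on both long sides of the head's bay squeeze the head 0.8 mm a side. Laid in, it sinks about 4 mm and rests on the ribs; 8 to 13 N (20 is safe) straight down on the head's middle seats it, its top then 5 mm above the foam.
- square_seat (a point): Where the square's origin lies when home, on the bottom of its cutout; its x, y then point along the case's. Springy foam ribs squeeze the stock from both sides (0.8 mm each) at its x = -8 mm. Laid in, it sinks about 4 mm and rests on the ribs; 8 to 13 N (20 is safe) straight down on the stock at x = -8 mm seats it, its top then 5 mm above the foam.
- angle_seat (a point): Point on the bottom of the angle gauge's cutout under the centre of that gauge.
- lid_hinge (a point): Middle of the lid's hinge line, on the rim of the case (case frame: y = -80 mm, z = 40 mm). The hinge line runs along the case's x axis.
- lid_edge (a point): On the lid: middle of its free edge, on the outer face. In the lid's frame it lies 160 mm from the hinge line and 15 mm (the lid's thickness) towards the outer face; with the lid shut it is at case y = +80 mm, z = 55 mm.
- case_lid (a joint): Lid angle, rad: 0 shut, 1.57 upright, 1.85 leaning back to the robot's right, fully open. The lid is 210 mm along the hinge, 160 across, 15 thick. Its hinge is stiff (0.24 N m, about 1.5 N at the free edge), so it stays where it is left and must be pushed all the way down from its outer face.
- sanding_block: Brown sanding block, 64 x 112 x 28 mm, standing by; leave it alone. Origin: centre of its underside.
- nail_jar: Glass jar of nails, 62 mm wide, 85 mm high, standing by; leave it alone. Origin: centre of its underside.
Not all that is in view belongs to the job. Leave any green or yellow look-alike of the angle_gauge alone.

How it is judged:
By the outcome, as a careful person would: the job done as asked, in the order asked, and still so for the second after the job is handed in, with the robot touching nothing.
It also fails if it takes over 72 s, if anything falls off the work surface, if the arm or the gripper's body presses on something with over 40 N, if the wrist force passes 120 N, or if a joint passes its speed limit or range.

### The arm

A 6-joint arm with a two-finger parallel gripper is mounted at the origin on a cart in front of the work surface, level with it; the furniture and walls round the work are solid. World frame = base frame: x ahead of the robot, y to its left, z up, the work surface at z = 0. Lengths are in m, angles in rad, forces in N, time in s.
With the tool pointing down it reaches from about 0.4 to 0.825 m from the base axis. Payload 7 kg.
Tool frame: the origin (TCP) lies midway between the tips of the shut fingers; the grasp point (between the pads) lies 19 mm behind it; z points along the fingers, y is the direction in which the jaws open and shut (so a half turn about z gives the same grasp; the last joint's range is limited). The gripper opens to 88 mm and grips with 3 to 60 N. Pads are 19 mm wide; open, the fingers measure 130 mm over their backs; the gripper's body (78 mm by 193 mm) begins 47 mm behind the grasp point.
Start: joints at [-0.881, 0.359, 0.012, 0, -1.224, -0.288], TCP at [0.264, -0.621, 0.227] pointing down, gripper open.
Joint ranges: [-3.07, 3.07], [-1.43, 2.12], [-1.02, 1.25], [-3.03, 1.67], [-3.05, -0], [-3.03, 3.03]. Speed limits (rad/s): [2.39, 2.39, 3.01, 3.14, 3.14, 3.14].

### API

Orientations are given as a rotation vector (axis times angle).
In Python, from bench import manip, vision gives the robot as it stands.
- The arm moves only by the tool step_arm, never from a script. Its argument "commands" is a list that holds one entry, the list of rows, each a list of 5 numbers: the shift along the tool's x, y, z in m, then the turn about the tool's z in degrees, then the opening in per cent of the stroke, from 0 (shut) to 100 (fully open). A call has 1 to 12 rows; each row is the pose to reach, as a shift and turn from the pose commanded when the call began, along the tool's axes at that moment; what a row does not reach only later rows make up. A row lasts 1/8 s, in which the tool goes at most 62.5 mm and 10.7 degrees, less where a joint would pass 70% of its speed; a pose out of reach is approached as far as the arm can. A call with a gripper value outside its range is refused whole. The fingers move at their own pace and stop on an object; the grip force is fixed at half the most. Time passes only in rows, so rows that repeat a pose let the fingers close. It gives the time, the measured TCP pose, the force and the opening at its end, in the units of the state.
- manip.get_state(): the state, without advancing time (a new reading comes with each control period).
- vision.camera(name): name is "scene" or "side" or "wrist"; returns a dict with "pixels" (384x512x3 uint8, red, green, blue), "vfov" (degrees; the focal length in pixels is half the picture's height over the tangent of half this angle, whatever the lens; pixels are square), "cx", "cy" (the principal point, pixels), "dist_coeffs" ([k1, k2, p1, p2, k3] as OpenCV has them; the pictures are not rectified), "origin" and "rotation" of the camera in the world. Camera axes: x right, y down, z forward; pixel columns grow to the right and rows downward; lengths in m; the calibration is good to about 2 mm. A picture is of the moment at which its call begins. There is no depth.
- manip.hand_in(): hands the job in, once; it reports no verdict.
The state is a dict: "time_s": time; "joint_pos": joint angles; "qvel": joint speeds; "effort": joint torques, N m; "tcp_pos": TCP position; "orientation": TCP orientation; "wrist_force": force on the tool from outside, world axes, zero at the start; "ft_torque": the same for the moment, N m; "grip_width": finger opening in m.
Only numpy, scipy, OpenCV 4.12 (cv2) and the standard library are available. Lean on these libraries where they do the work, as an engineer would, in place of code of your own. Each camera call takes 0.05 s, during which the arm holds its last target.

## Working session

There is one attempt and no reset: what is moved stays moved. The work goes in short steps, Python scripts to look and compute and a tool call to move; the robot and the scene stay as the last step left them, time stands still between calls to the robot, and variables do not carry over. Pictures are saved under pics/ and viewed, and the job is handed in when it is done.

Besides the shell and the picture viewer there is one more tool, called as a command line: name --argument value ..., lists and objects as JSON in quotes. step_arm: Moves the arm, as the interface text tells. Its arguments: {"type":"object","properties":{"commands":{"type":"array","items":{"type":"array","items":{"type":"array","items":{"type":"number"}}}}},"required":["commands"]}

```bash
ls; mkdir -p pics; cat > h.py <<'E'
import numpy as np, cv2, json
from bench import manip, vision
def grab(name, tag):
    c=vision.camera(name); np.savez('pics/%s.npz'%tag, **{k:np.array(v) for k,v in c.items()})
    cv2.imwrite('pics/%s.png'%tag, c['pixels'][:,:,::-1]); return c
def load(tag):
    d=np.load('pics/%s.npz'%tag); return {k:d[k] for k in d}
def K(c):
    h,w=c['pixels'].shape[:2]; f=h/2/np.tan(np.radians(float(c['vfov']))/2)
    return np.array([[f,0,float(c['cx'])],[0,f,float(c['cy'])],[0,0,1]])
def rays(c,uv):
    uv=np.array(uv,float).reshape(-1,1,2)
    n=cv2.undistortPoints(uv,K(c),np.array(c['dist_coeffs'],float)).reshape(-1,2)
    d=np.c_[n,np.ones(len(n))]@np.array(c['rotation']).T
    return np.array(c['origin']),d
def onplane(c,uv,z):
    o,d=rays(c,uv); t=(z-o[2])/d[:,2]; return o+d*t[:,None]
def proj(c,P):
    R=np.array(c['rotation']); P=np.array(P,float).reshape(-1,3); rv=cv2.Rodrigues(R.T)[0]; t=-R.T@np.array(c['origin'])
    return cv2.projectPoints(P,rv,t,K(c),np.array(c['dist_coeffs'],float))[0].reshape(-1,2)
E
python3 - <<'E'
from h import *
for n in ['scene','side','wrist']:
    c=grab(n,n+'0'); print(n,c['vfov'],c['origin'],np.round(c['rotation'],3).tolist(),c['dist_coeffs'])
s=manip.get_state(); print(s)
E
```

```text
pics
scene 43.40130313812216 [0.45072681 0.82979541 0.83836653] [-0.237, 2.93, -1.002] [-0.01997153  0.          0.          0.          0.        ]
side 51.37149025478878 [0.53688304 1.11864939 0.54687043] [-0.014, -2.699, 1.585] [0.02295758 0.         0.         0.         0.        ]
wrist 67.64154953693341 [ 0.20075948 -0.64874214  0.38406447] [1.645, 2.485, 0.325] [-0.04818537  0.          0.          0.          0.        ]
{'time_s': 0.15, 'joint_pos': array([-8.80870924e-01,  3.59230830e-01,  1.12927787e-02, -2.54046820e-04,
       -1.22409425e+00, -2.88104585e-01]), 'qvel': array([ 1.02726126e-03, -1.79248631e-03,  2.24239495e-03,  1.26370418e-03,
       -3.20929591e-04,  7.96861070e-05]), 'effort': array([-1.45514041e-03, -5.83272958e+01,  2.93293923e+01,  7.00116903e+00,
        8.81781190e-03, -9.68530685e-05]), 'tcp_pos': array([ 0.2638305 , -0.62091603,  0.22584274]), 'orientation': array([ 6.26733993e-01, -3.07806472e+00, -1.88996041e-03]), 'wrist_force': array([ 0.00572291, -0.25347702,  0.56433728]), 'ft_torque': array([ 0.02462869, -0.04574038,  0.01907672]), 'grip_width': 0.08755889369392635}
```

```bash
sed -i "s/np.array(c\['rotation'\]).T/Rm(c).T/; s/R=np.array(c\['rotation'\])/R=Rm(c)/" h.py; cat >> h.py <<'E'
def Rm(c):
    return cv2.Rodrigues(np.array(c['rotation'],float))[0]
E
python3 - <<'E'
import cv2
for n in ['scene','side','wrist']:
    i=cv2.imread(f'pics/{n}0.png'); cv2.imwrite(f'pics/{n}0b.png',cv2.resize(i,(768,576),interpolation=cv2.INTER_CUBIC))
E
```

```text
(no output)
```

View pics/scene0b.png

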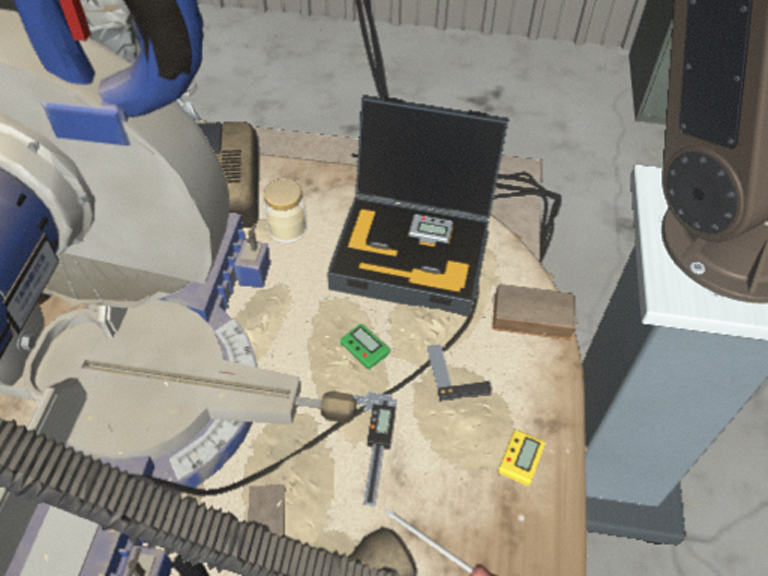

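View pics/side0b.png

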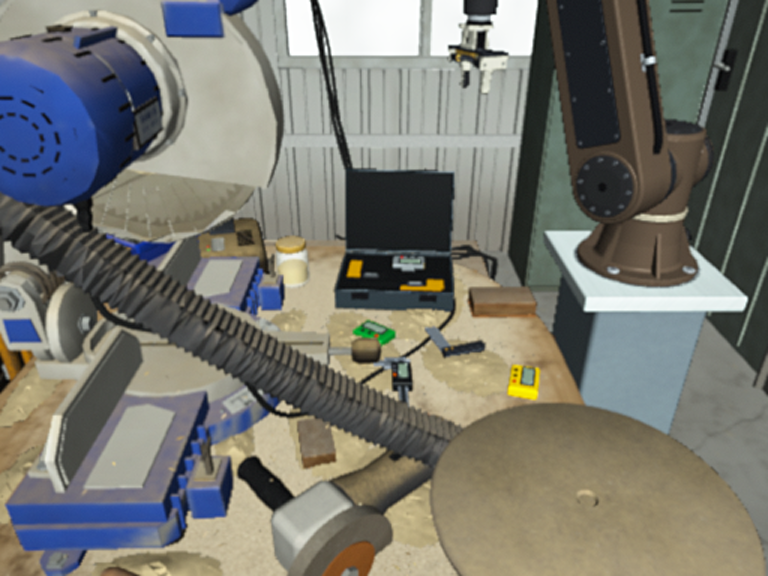

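View pics/wrist0b.png

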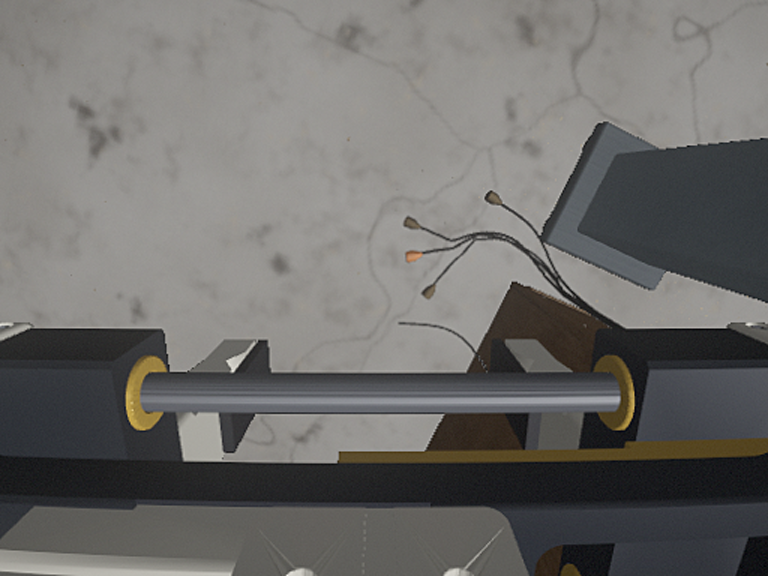

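The scene view, enlarged 1.5x, shows:
- the open case at (410,250), with the lid up behind it
- the angle gauge in its cutout at (432,228)
- the caliper at (380,430), with its beam running down to (370,500)
- the square at (455,378)
- the green look-alike at (365,345) and the yellow one at (522,457)
- the jar at (285,210) and the sanding block at (535,310)

The cable at (470,340) is part of the scenery. I'll take closer crops next.

```bash
python3 - <<'E'
import cv2
i=cv2.imread('pics/scene0.png')
def crop(n,x,y,w,h,s):
    c=cv2.resize(i[y:y+h,x:x+w],None,fx=s,fy=s,interpolation=cv2.INTER_CUBIC)
    for k in range(0,w,10): cv2.putText(c,str(x+k),(k*s,8),0,.3,(0,255,255),1); cv2.line(c,(k*s,10),(k*s,14),(0,255,255),1)
    for k in range(0,h,10): cv2.putText(c,str(y+k),(0,k*s+4),0,.3,(0,255,255),1)
    cv2.imwrite(n,c)
crop('pics/c1.png',215,120,125,90,6)
crop('pics/c2.png',225,220,115,120,5)
E
```

```text
(no output)
```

View pics/c1.png

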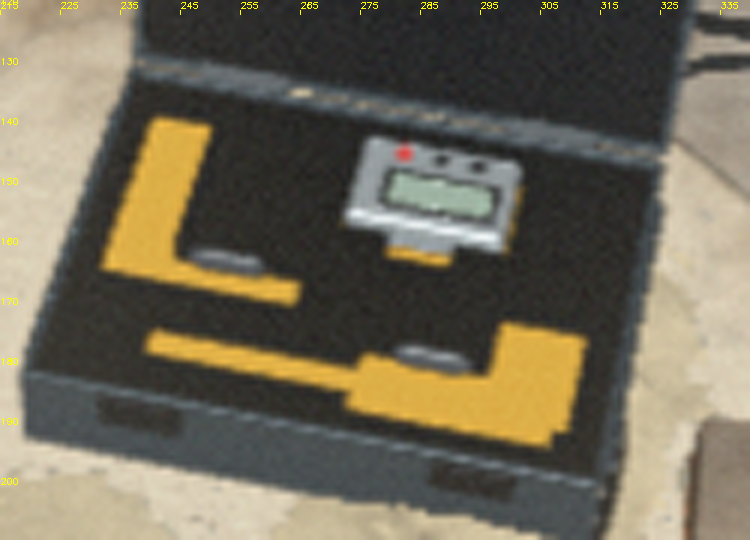

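View pics/c2.png

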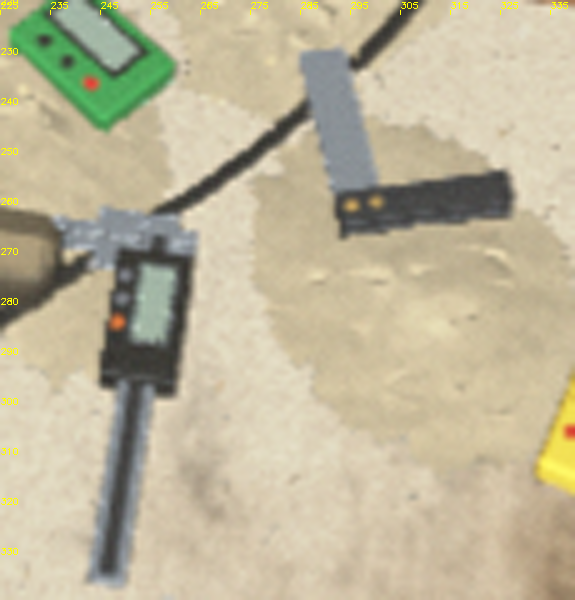

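```bash
cat >> h.py <<'E'
def crop(tag,n,x,y,w,h,s):
    i=cv2.imread('pics/%s.png'%tag)
    c=cv2.resize(i[y:y+h,x:x+w],None,fx=s,fy=s,interpolation=cv2.INTER_CUBIC)
    for k in range(0,w,10): cv2.putText(c,str(x+k),(k*s,8),0,.3,(0,255,255),1); cv2.line(c,(k*s,10),(k*s,14),(0,255,255),1)
    for k in range(0,h,10): cv2.putText(c,str(y+k),(0,k*s+4),0,.3,(0,255,255),1)
    cv2.imwrite('pics/%s.png'%n,c)
E
python3 - <<'E'
from h import *
crop('side0','s1',205,100,150,90,5)
crop('side0','s2',205,195,150,110,5)
E
```

```text
(no output)
```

View pics/s1.png

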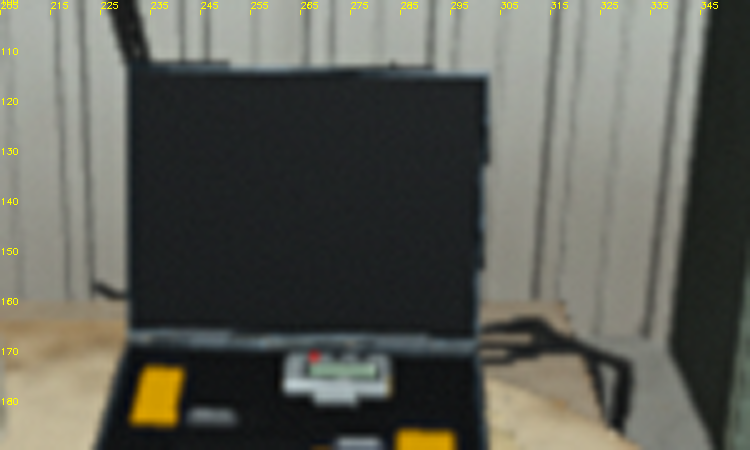

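View pics/s2.png

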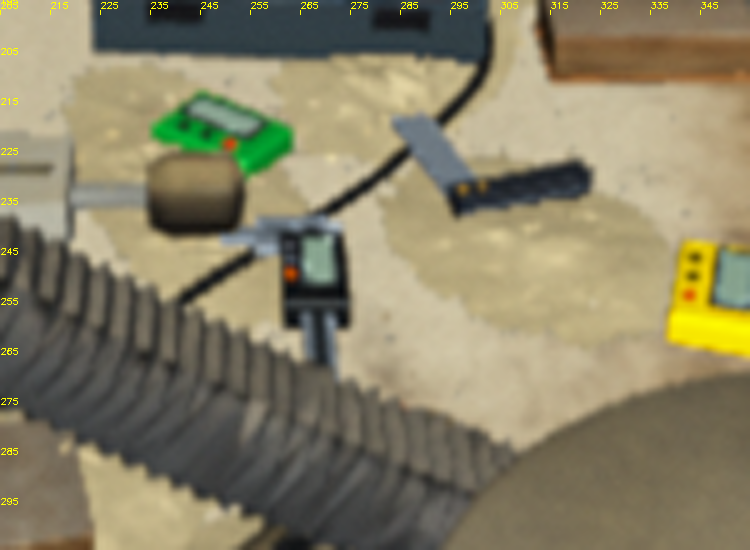

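```bash
cat >> h.py <<'E'
def tri(ca,a,cb,b):
    o1,d1=rays(ca,[a]); o2,d2=rays(cb,[b]); d1=d1[0]/np.linalg.norm(d1); d2=d2[0]/np.linalg.norm(d2)
    A=np.c_[d1,-d2]; t=np.linalg.lstsq(A,o2-o1,rcond=None)[0]
    p=o1+d1*t[0]; q=o2+d2*t[1]; return (p+q)/2, np.linalg.norm(p-q)
E
python3 - <<'E'
from h import *
np.set_printoptions(precision=4,suppress=True)
s=load('scene0'); d=load('side0')
for n,a,b in [('handle right end',(237.5,270),(253.5,233)),('handle left',(215,270),(234.5,233)),('rod',(205,269),(225,233)),
  ('jar lid top',(188,120),(193.5,159)),
  ('hinge L',(237,131),(231,168)),('hinge R',(325,147),(299.5,170)),
  ('lidtop L',(242,65),(231.5,113)),('lidtop R',(337.5,78),(302,115)),('front L top',(220,182),(224,195)),('front R',(316,202),(302.5,195))]:
    print(n,*tri(s,a,d,b))
print('caliper head top', onplane(s,[(248.5,269),(264,270.5),(260,299),(245,296)],.016))
print('beam end', onplane(s,[(243,335),(250,336)],.011), 'jaw', onplane(s,[(236,265),(264,266)],.011))
print('sq stock top corners',onplane(s,[(292.5,258.5),(325.5,254),(327,259)],.016), 'blade',onplane(s,[(285,231),(294,230),(300,256.5),(291.5,258)],.010))
print('rim inner front L/R, hinge', onplane(s,[(220,182),(316,202),(325,147),(237,131)],.04))
print('block',onplane(s,[(331,191),(383,194),(382,213),(330,208)],.028))
print('jar',onplane(s,[(188,120)],.085))
E
```

```text
handle right end [0.5316 0.4113 0.0585] 0.0005927395758086873
handle left [0.5713 0.4217 0.0657] 0.0003701425605291826
rod [0.5903 0.4228 0.0664] 0.002240127343259426
jar lid top [0.7032 0.0667 0.0785] 0.004926724464711197
hinge L [0.5971 0.0419 0.0379] 0.002959711118847098
hinge R [0.393  0.0578 0.0382] 0.0007421606081991358
lidtop L [ 0.5933 -0.0042  0.1911] 0.002290506149753539
lidtop R [ 0.3889 -0.0045  0.1851] 0.0018868339856819157
front L top [0.6087 0.1914 0.0292] 0.0011927671033811846
front R [0.4027 0.223  0.046 ] 0.002306690071183011
caliper head top [[0.5158 0.3828 0.016 ]
 [0.486  0.3811 0.016 ]
 [0.4849 0.441  0.016 ]
 [0.5132 0.4395 0.016 ]]
beam end [[0.5047 0.5117 0.011 ]
 [0.4922 0.5115 0.011 ]] jaw [[0.5416 0.3754 0.011 ]
 [0.4876 0.3687 0.011 ]]
sq stock top corners [[0.4347 0.3459 0.016 ]
 [0.3715 0.3251 0.016 ]
 [0.3679 0.3359 0.016 ]] blade [[0.4566 0.2806 0.01  ]
 [0.4386 0.2751 0.01  ]
 [0.4204 0.3354 0.01  ]
 [0.4366 0.3416 0.01  ]]
rim inner front L/R, hinge [[0.6072 0.1998 0.04  ]
 [0.4012 0.2187 0.04  ]
 [0.3928 0.0596 0.04  ]
 [0.5982 0.0436 0.04  ]]
block [[0.371  0.1748 0.028 ]
 [0.2605 0.1643 0.028 ]
 [0.263  0.2151 0.028 ]
 [0.3705 0.2203 0.028 ]]
jar [[0.7037 0.0725 0.085 ]]
```

```bash
cat >> h.py <<'E'
np.set_printoptions(precision=4,suppress=True)
def tool():
    s=manip.get_state(); R=cv2.Rodrigues(np.array(s['orientation'],float))[0]; return np.array(s['tcp_pos']),R,s
def yaw(R): return np.degrees(np.arctan2(R[1,0],R[0,0]))
def plan(pts,turns=None):
    p,R,s=tool()
    for k,q in enumerate(pts):
        d=R.T@(np.array(q)-p); print('row',np.round(d,4).tolist(), '' if turns is None else turns[k])
    print('tcp',p,'yaw',yaw(R),'w',s['grip_width'],'F',s['wrist_force'],'t',s['time_s'],'j',s['joint_pos'])
E
python3 - <<'E'
from h import *
p,R,s=tool(); w=load('wrist0')
print(R); print('cam in tool',R.T@(w['origin']-p)); print('camR in tool\n',R.T@Rm(w))
plan([(0.33,-0.5,.33),(0.5,-.25,.33),(.56,0,.33),(.47,.2,.33)])
a=load('scene0'); b=load('side0')
sc=[(0,455/1.5),(130/1.5,520/1.5),(230/1.5,560/1.5)]
for q in [(0,215),(65,243),(130,265),(200,305),(300,360),(400,420)]:
    o,d=rays(b,[(q[0]/1.5,q[1]/1.5)]); o2,d2=rays(a,[sc[0],sc[2]]); n=np.cross(d2[0],d2[1]); t=n@(o2-o)/(n@d[0]); print(q,o+t*d[0])
E
```

```text
[[-0.9204 -0.391  -0.0006]
 [-0.391   0.9204  0.0011]
 [ 0.0001  0.0013 -1.    ]]
cam in tool [ 0.0689 -0.0008 -0.1582]
camR in tool
 [[-0.0004 -0.9663 -0.2575]
 [ 1.     -0.0001 -0.0014]
 [ 0.0013 -0.2575  0.9663]]
row [-0.1082, 0.0855, -0.1041] 
row [-0.3624, 0.2492, -0.1039] 
row [-0.5154, 0.4558, -0.1036] 
row [-0.5107, 0.6751, -0.1034] 
tcp [ 0.2638 -0.6209  0.2258] yaw -156.98231311709995 w 0.08755889369392635 F [ 0.0057 -0.2535  0.5643] t 0.15 j [-0.8809  0.3592  0.0113 -0.0003 -1.2241 -0.2881]
(0, 215) [0.8641 0.6218 0.3473]
(65, 243) [0.8111 0.6297 0.3243]
(130, 265) [0.7544 0.6398 0.3077]
(200, 305) [0.6972 0.6454 0.2698]
(300, 360) [0.609  0.6548 0.2149]
(400, 420) [0.5136 0.6634 0.1482]
```

step_arm --commands '[[[-0.11,0.085,-0.105,0,100],[-0.11,0.085,-0.105,0,100],[-0.11,0.085,-0.105,0,100],[-0.36,0.25,-0.105,0,100],[-0.36,0.25,-0.105,0,100],[-0.36,0.25,-0.105,0,100],[-0.36,0.25,-0.105,0,100],[-0.36,0.25,-0.105,0,100],[-0.515,0.455,-0.105,0,100],[-0.515,0.455,-0.105,0,100],[-0.515,0.455,-0.105,0,100],[-0.515,0.455,-0.105,0,100]]]'

```text
time_s: 1.65
tcp_pos: [0.5583, -0.0058, 0.3316]
orientation: [-0.627, 3.078, 0.0]
wrist_force: [1.8, -0.3, 0.6]
grip_width: 0.0876
```

```bash
python3 - <<'E'
from h import *
plan([(.53,.15,.29),(.53,.3,.25)])
E
```

```text
row [-0.0349, 0.1544, 0.0416] 
row [-0.0936, 0.2925, 0.0816] 
tcp [ 0.5583 -0.0058  0.3316] yaw -156.9709488411551 w 0.08760542102120417 F [ 1.7773 -0.3224  0.5846] t 1.65 j [ 0.3403  0.1148 -0.0736 -0.0001 -1.3824 -1.5091]
```

step_arm --commands '[[[-0.035,0.155,0.042,0,100],[-0.035,0.155,0.042,0,100],[-0.035,0.155,0.042,0,100],[-0.094,0.292,0.082,0,100],[-0.094,0.292,0.082,0,100],[-0.094,0.292,0.082,0,100],[-0.094,0.292,0.082,0,100]]]'

```text
time_s: 2.52
tcp_pos: [0.53, 0.299, 0.2481]
orientation: [0.63, -3.076, 0.002]
wrist_force: [-0.3, 0.0, -0.1]
grip_width: 0.0879
```

```bash
python3 - <<'E'
from h import *
c=grab('wrist','w1'); i=cv2.imread('pics/w1.png'); cv2.imwrite('pics/w1b.png',cv2.resize(i,(768,576),interpolation=cv2.INTER_CUBIC))
print(c['origin'],Rm(c)); plan([])
E
```

```text
[0.4673 0.2715 0.4066] [[-0.3927  0.889   0.2357]
 [ 0.9197  0.3803  0.0981]
 [-0.0025  0.2553 -0.9669]]
tcp [0.5304 0.2979 0.2489] yaw -156.9097541798897 w 0.08755626442957584 F [-0.191   0.764   0.6704] t 2.575 j [ 0.8326  0.2374 -0.1071  0.0001 -1.2278 -2.0004]
```

View pics/w1b.png

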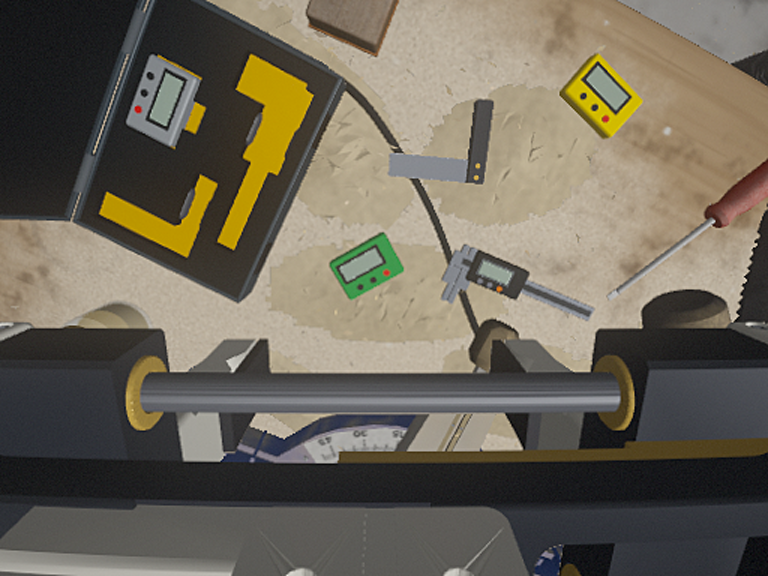

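Everything is in this one wrist view (1.5x pixels):
- **Wanted:** the only caliper, at (490,272), and the only square, with its stock at (480,140).
- **Could be mistaken:** the screwdriver at (660,250), the green gauge at (365,265), the yellow gauge at (600,95) and the grey gauge in the case at (163,100). I'll leave all of these.

The mitre handle at (490,345) sits close to the caliper's jaws.

```bash
python3 - <<'E'
from h import *
crop('w1','w1c1',280,55,125,165,4); crop('w1','w1c2',40,20,200,190,4)
E
```

```text
(no output)
```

View pics/w1c1.png

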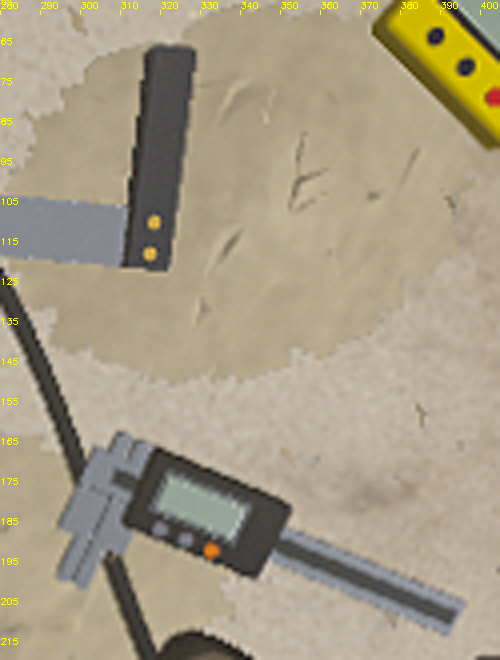

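View pics/w1c2.png

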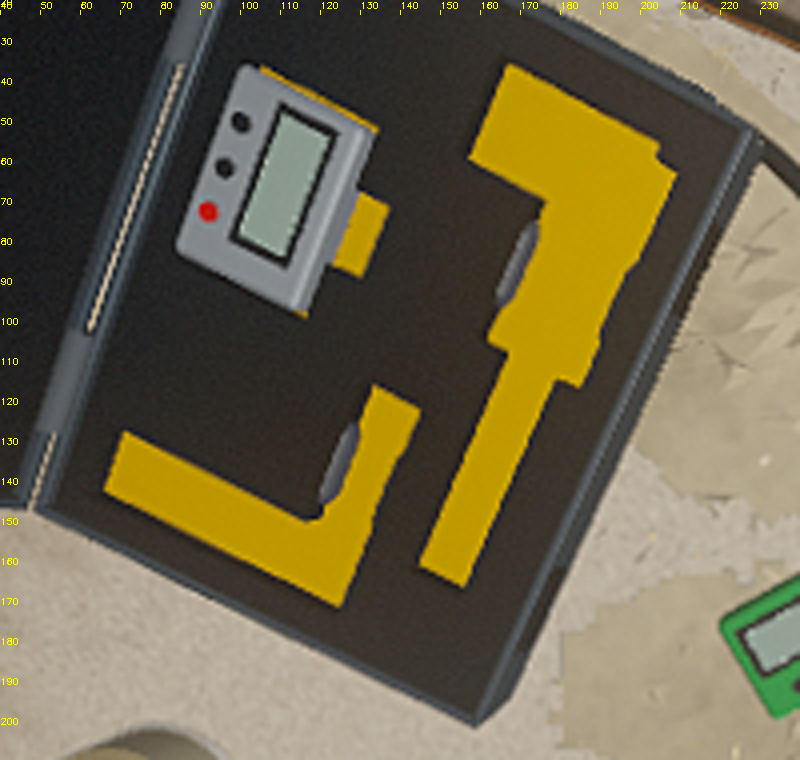

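```bash
python3 - <<'E'
from h import *
c=load('w1'); 
# yellow mask in case
hsv=cv2.cvtColor(np.ascontiguousarray(c['pixels']),cv2.COLOR_RGB2HSV)
m=cv2.inRange(hsv,(18,120,90),(32,255,255)); 
n,l,st,_=cv2.connectedComponentsWithStats(m)
for k in range(1,n):
    if st[k,4]>150:
        print(k,st[k]); cn=cv2.findContours((l==k).astype(np.uint8),cv2.RETR_EXTERNAL,cv2.CHAIN_APPROX_NONE)[0][0]
        print(cv2.approxPolyDP(cn,2.0,True).reshape(-1,2).tolist())
# dark masks square stock / caliper head
v=cv2.inRange(hsv,(0,0,0),(180,255,90))
for nm,(x0,y0,x1,y1) in {'stock':(305,60,335,128),'head':(306,163,358,203)}.items():
    mm=np.zeros_like(v); mm[y0:y1,x0:x1]=v[y0:y1,x0:x1]
    cn=max(cv2.findContours(mm,cv2.RETR_EXTERNAL,cv2.CHAIN_APPROX_NONE)[0],key=cv2.contourArea)
    print(nm,cv2.contourArea(cn),cv2.minAreaRect(cn),cv2.boxPoints(cv2.minAreaRect(cn)).tolist(),cv2.approxPolyDP(cn,2.0,True).reshape(-1,2).tolist())
    b=cv2.boxPoints(cv2.minAreaRect(cn)); P=onplane(c,b,.016); print(P, P.mean(0))
print('rim front corners',onplane(c,[(228,53),(158.5,200.5)],.04))
print('hinge pts',onplane(c,[(48,150),(86,35),(62,103)],.04))
E
```

```text
3 [ 145   36   64  131 2992]
[[168, 36], [157, 59], [176, 71], [171, 89], [162, 102], [167, 109], [145, 161], [155, 166], [177, 116], [185, 115], [208, 64], [203, 59], [204, 55]]
4 [ 373   36   56   56 1153]
[[396, 36], [373, 61], [401, 91], [407, 91], [428, 67], [399, 36]]
6 [123  68  15  21 163]
[[131, 68], [123, 85], [128, 88], [137, 72]]
9 [  66  116   79   56 1521]
[[144, 122], [133, 116], [126, 141], [119, 150], [72, 128], [66, 142], [124, 171]]
14 [ 84 237  27  50 663]
[[103, 237], [94, 238], [85, 253], [84, 274], [91, 286], [100, 285], [108, 275], [98, 276], [92, 268], [95, 251], [99, 247], [110, 247]]
15 [410 238  13  49 210]
[[411, 238], [419, 259], [418, 276], [410, 285], [415, 286], [421, 278], [422, 260], [418, 246]]
stock 604.0 ((318.82061767578125, 94.04181671142578), (12.502787590026855, 55.745182037353516), 7.431407928466797) [[309.0167236328125, 120.87174224853516], [316.22674560546875, 65.59479522705078], [328.62451171875, 67.2118911743164], [321.41448974609375, 122.48883819580078]] [[327, 67], [316, 68], [310, 121], [321, 122]]
[[0.4375 0.3384 0.016 ]
 [0.3719 0.3
[... 244 characters left out ...]
.2899169921875, 163.7041473388672], [361.49700927734375, 184.2071075439453], [353.3905029296875, 203.66273498535156]] [[308, 174], [313, 177], [311, 186], [317, 188], [319, 184], [322, 186], [319, 189], [324, 191], [327, 187], [326, 192], [330, 193], [332, 188], [317, 182], [320, 173], [325, 172], [343, 181], [339, 190], [334, 190], [333, 195], [344, 198], [348, 191], [357, 195], [349, 189], [352, 182], [320, 167], [314, 175]]
[[0.516  0.3689 0.016 ]
 [0.4871 0.3674 0.016 ]
 [0.4855 0.4437 0.016 ]
 [0.5152 0.4466 0.016 ]] [0.5009 0.4067 0.016 ]
rim front corners [[0.4063 0.2125 0.04  ]
 [0.6106 0.1946 0.04  ]]
hinge pts [[0.6034 0.038  0.04  ]
 [0.4516 0.0482 0.04  ]
 [0.5387 0.0411 0.04  ]]
```

```bash
python3 - <<'E'
from h import *
c=load('w1'); 
P=onplane(c,[(318.5,167),(353,182),(344,199.5),(310.5,184.5)],.016); print('head',P,P.mean(0))
B=onplane(c,[(396,205.5),(391.5,213),(351,187.5),(349,195.5)],.011); print('beam',B)
print('jaws',onplane(c,[(294,201),(300,203),(309.5,164),(316,166)],.011))
print('handle',onplane(c,[(318,216),(344,226)],.06))
print('tcp px',proj(c,[tool()[0]]))
# square: stock top face corners
S=onplane(c,[(316.5,67),(328.5,67),(322,122),(310,121)],.016); print('stock',S,S.mean(0))
print('blade',onplane(c,[(259,102),(258.5,118),(311,106)],.01))
# square cutout
far=onplane(c,[(66,142.5),(125,171.5)],.025); print('sq +x edge z25',far)
print('blade end z25',onplane(c,[(71,127.5),(66,142.5)],.025))
print('sq front z36',onplane(c,[(145,122),(125,171)],.036), ' -x stock end z36',onplane(c,[(133.5,116),(145,122)],.036),'blade -x edge z36',onplane(c,[(72,127.5),(116,150)],.036))
print('cal bay: +x beam end z25?',onplane(c,[(145,161.5),(156,166.5)],.025), '-x end z36',onplane(c,[(167,36),(204,55)],.036),' jaw -y end z25',onplane(c,[(167,36),(157.5,59)],.025),
 'front head z36',onplane(c,[(209,64),(198,88),(185.5,116)],.036),'beam front z36',onplane(c,[(178,116),(156,166)],.036),'beam back z25',onplane(c,[(167,109),(145,161)],.025), 'head +x end',onplane(c,[(178,115.5),(185.5,116.5),(162,105),(167,108)],.025))
E
```

```text
head [[0.4878 0.3772 0.016 ]
 [0.4875 0.4311 0.016 ]
 [0.515  0.4313 0.016 ]
 [0.5143 0.3779 0.016 ]] [0.5011 0.4044 0.016 ]
beam [[0.4936 0.508  0.011 ]
 [0.5061 0.5077 0.011 ]
 [0.496  0.4343 0.011 ]
 [0.5075 0.4372 0.011 ]]
jaws [[0.546  0.3681 0.011 ]
 [0.5453 0.3773 0.011 ]
 [0.4892 0.3652 0.011 ]
 [0.4881 0.3747 0.011 ]]
handle [[0.5421 0.3928 0.06  ]
 [0.5411 0.4299 0.06  ]]
tcp px [[252.8097 240.6478]]
stock [[0.3733 0.3183 0.016 ]
 [0.3671 0.3323 0.016 ]
 [0.4319 0.3549 0.016 ]
 [0.4371 0.3397 0.016 ]] [0.4024 0.3363 0.016 ]
blade [[0.4413 0.2681 0.01  ]
 [0.4604 0.2756 0.01  ]
 [0.4186 0.3335 0.01  ]]
sq +x edge z25 [[0.5894 0.0496 0.025 ]
 [0.5957 0.1361 0.025 ]]
blade end z25 [[0.5675 0.0511 0.025 ]
 [0.5894 0.0496 0.025 ]]
sq front z36 [[0.521  0.1451 0.036 ]
 [0.5914 0.1398 0.036 ]]  -x stock end z36 [[0.5197 0.1292 0.036 ]
 [0.521  0.1451 0.036 ]] blade -x edge z36 [[0.5641 0.0587 0.036 ]
 [0.5695 0.1207 0.036 ]]
cal bay: +x beam end z25? [[0.5719 0.1573 0.025 ]
 [0.5725 0.1733 0.025 ]] -x end z36 [[0.416  0.1377 0.036 ]
 [0.4189 0.1861 0.036 ]]  jaw -y end z25 [[0.4145 0.1338 0.025 ]
 [0.4439 0.1317 0.025 ]] front head z36 [[0.426  0.1954 0.036 ]
 [0.457  0.1929 0.036 ]
 [0.4943 0.1902 0.036 ]] beam front z36 [[0.4979 0.1814 0.036 ]
 [0.5689 0.1759 0.036 ]] beam back z25 [[0.4961 0.1627 0.025 ]
 [0.5713 0.1571 0.025 ]] head +x end [[0.4982 0.1786 0.025 ]
 [0.4957 0.188  0.025 ]
 [0.4939 0.1551 0.025 ]
 [0.4949 0.1623 0.025 ]]
```

```bash
python3 - <<'E'
from h import *
c=load('w1'); s=load('scene0')
print('grinder top', tri(c,(457,196),s,(262,354)), tri(c,(430,205),s,(238,362)))
print('screwdriver tip',onplane(c,[(408,197),(476,147)],.01))
print('handle end tri', tri(c,(344,225),s,(237,263)), tri(c,(318,218),s,(237,278)))
plan([(.50,.486,.25),(.50,.486,.10)])
E
```

```text
grinder top (array([0.4566, 0.5535, 0.0517]), np.float64(0.018618922643427)) (array([0.4891, 0.5585, 0.0076]), np.float64(0.03251592585434139))
screwdriver tip [[0.4755 0.5185 0.01  ]
 [0.3732 0.5722 0.01  ]]
handle end tri (array([0.5325, 0.4151, 0.0912]), np.float64(0.0015657268549471046)) (array([0.5429, 0.4074, 0.0241]), np.float64(0.019044123035926466))
row [-0.0458, 0.1849, -0.0013] 
row [-0.046, 0.185, 0.1487] 
tcp [0.5304 0.2979 0.2489] yaw -156.9097541798897 w 0.08755626442957584 F [-0.191   0.764   0.6704] t 2.575 j [ 0.8326  0.2374 -0.1071  0.0001 -1.2278 -2.0004]
```

```bash
python3 - <<'E'
from h import *
crop('scene0','sc3',200,230,150,150,4)
E
```

View pics/sc3.png

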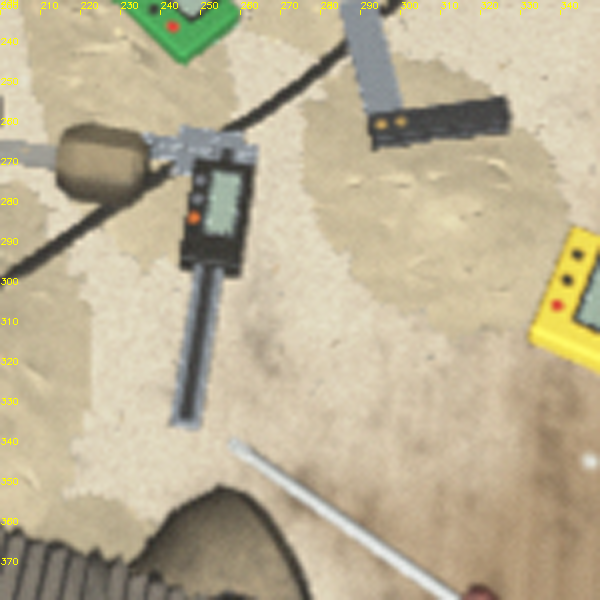

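step_arm --commands '[[[-0.045,0.185,0.03,-68,60],[-0.045,0.185,0.03,-68,60],[-0.045,0.185,0.03,-68,60],[-0.045,0.185,0.03,-68,60],[-0.045,0.185,0.03,-68,60],[-0.045,0.185,0.03,-68,60],[-0.045,0.185,0.03,-68,60],[-0.045,0.185,0.03,-68,60]]]'

```text
time_s: 3.58
tcp_pos: [0.5005, 0.4843, 0.2204]
orientation: [-2.238, 2.203, 0.0]
wrist_force: [-0.8, -0.5, 0.0]
grip_width: 0.0527
```

```bash
python3 - <<'E'
from h import *
c=grab('wrist','w2'); i=cv2.imread('pics/w2.png'); cv2.imwrite('pics/w2b.png',cv2.resize(i,(768,576),interpolation=cv2.INTER_CUBIC))
plan([])
E
```

```text
tcp [0.5004 0.4845 0.2203] yaw -89.1362695033469 w 0.05260476532822092 F [-0.1261 -1.1679 -0.1511] t 3.625 j [ 1.0483  0.3968  0.0551  0.0001 -1.2284 -1.0333]
```

View pics/w2b.png

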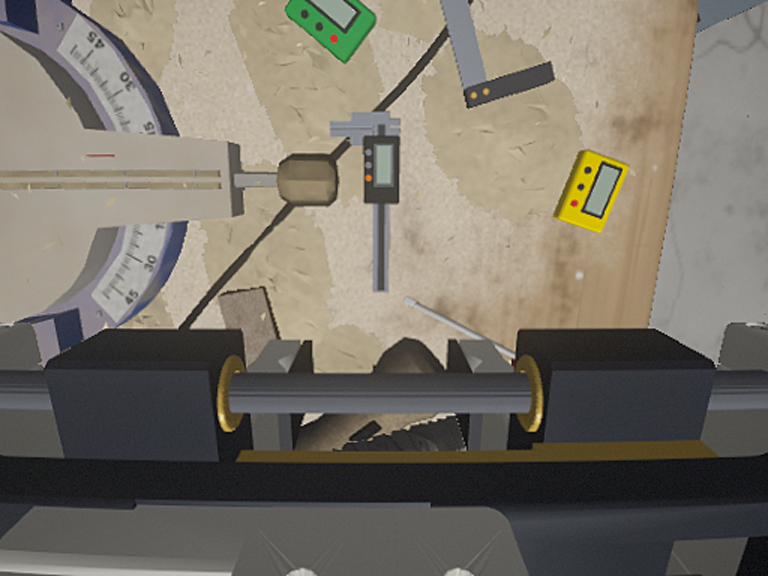

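The wrist image now shows the caliper in line with the jaws: head at (380,168), beam end at (380,290), handle at (307,180). The square's stock is at (510,83). I'll compare this yaw with the first view to find the camera's bias.

```bash
python3 - <<'E'
from h import *
crop('w2','w2c1',180,50,120,150,5); crop('w2','w2c2',280,0,120,100,6)
E
```

```text
(no output)
```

View pics/w2c1.png

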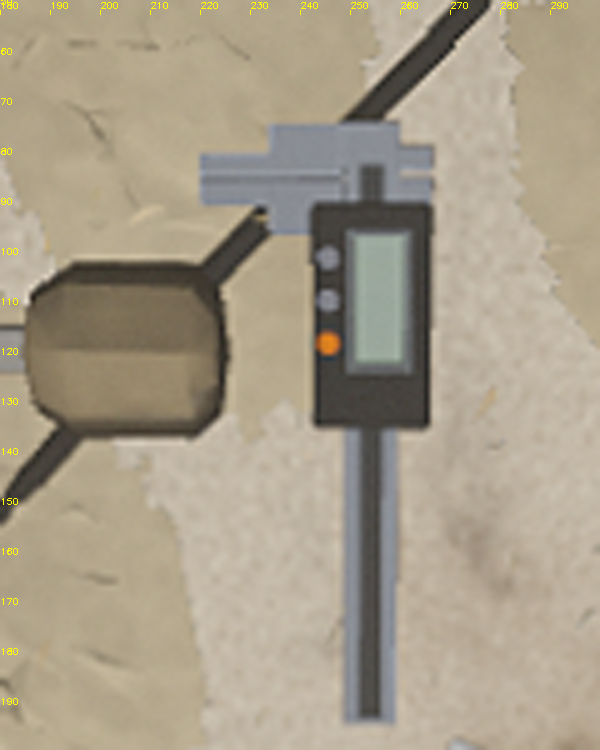

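View pics/w2c2.png

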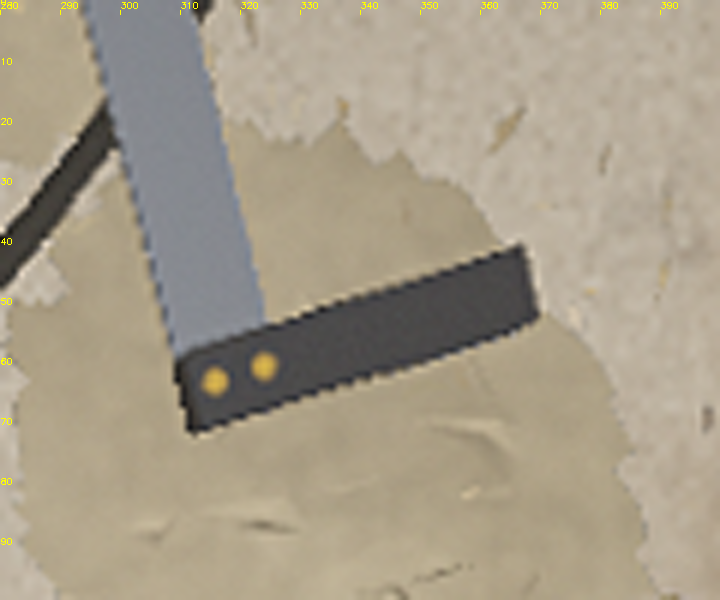

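```bash
python3 - <<'E'
from h import *
c=load('w2'); o=.4
P=onplane(c,np.array([(243,90.5),(266.3,90.5),(265.8,135),(243,135)])-o,.016); print('head',P,P.mean(0))
print('beam end',onplane(c,np.array([(248.6,193.8),(258.9,193.8)])-o,.011).mean(0),'beam start',onplane(c,np.array([(249,137),(259,137)])-o,.011).mean(0))
S=onplane(c,np.array([(310.5,59),(367,41),(369.3,53),(311.5,71.5)])-o,.016); print('stock',S,S.mean(0))
print('handle end', onplane(c,[(225,119)],.06)); print('handle w1/w2 tri',tri(load('w1'),(344,226),c,(225,110)))
for z in (.06,.08): print(z,onplane(c,[(225,105),(225,135)],z),onplane(load('w1'),[(318,216),(344,226)],z))
# pure rotation effect: w1 - w2 = (R(y1)-R(y2)) b
E
```

```text
head [[0.5153 0.3784 0.016 ]
 [0.4874 0.3779 0.016 ]
 [0.4866 0.4304 0.016 ]
 [0.5149 0.4309 0.016 ]] [0.5011 0.4044 0.016 ]
beam end [0.5004 0.5072 0.011 ] beam start [0.5012 0.4334 0.011 ]
stock [[0.4363 0.3416 0.016 ]
 [0.3712 0.3199 0.016 ]
 [0.3672 0.3329 0.016 ]
 [0.4344 0.3554 0.016 ]] [0.4023 0.3374 0.016 ]
handle end [[0.5324 0.4126 0.06  ]]
handle w1/w2 tri (array([0.5282, 0.4049, 0.1152]), np.float64(0.002252028217624754))
0.06 [[0.5323 0.3981 0.06  ]
 [0.5326 0.4296 0.06  ]] [[0.5421 0.3928 0.06  ]
 [0.5411 0.4299 0.06  ]]
0.08 [[0.5304 0.3991 0.08  ]
 [0.5307 0.4286 0.08  ]] [[0.5378 0.3858 0.08  ]
 [0.5368 0.4208 0.08  ]]
```

Both views put the head centre at (0.5011, 0.4044), so the camera bias is negligible. The mitre handle (x > 0.53, y 0.395–0.43, z 0.04–0.08) would block the gripper body over the head. I'll grip the beam near its free end instead, slide the caliper clear, then regrip the head.

step_arm --commands '[[[0,0,0.06,0,60],[0,0,0.12,0,60],[0,0,0.17,0,60],[0,0,0.2,0,60],[0,0,0.21,0,60],[0,0,0.216,0,60],[0,0,0.216,0,60]]]'

```text
time_s: 4.5
tcp_pos: [0.5002, 0.486, 0.0047]
orientation: [-2.24, 2.201, 0.0]
wrist_force: [0.7, 0.3, 1.6]
grip_width: 0.0526
```

step_arm --commands '[[[0,0,0,0,0],[0,0,0,0,0],[0,0,0,0,0],[0,0,0,0,0],[0,0,-0.001,0,0],[-0.002,0.015,-0.001,0,0],[-0.004,0.03,-0.001,0,0],[-0.006,0.045,-0.001,0,0],[-0.008,0.06,-0.001,0,0],[-0.01,0.075,-0.001,0,0],[-0.01,0.075,-0.001,0,0]]]'

```text
time_s: 5.88
tcp_pos: [0.4231, 0.4945, 0.0047]
orientation: [2.242, -2.2, -0.0]
wrist_force: [0.6, -0.5, -0.7]
grip_width: 0.0131
```

step_arm --commands '[[[0,0,0,0,40],[0,0,0,0,40],[0,0,-0.02,0,60],[0,0,-0.08,0,60],[0,0,-0.14,0,60],[0,0,-0.14,0,60],[0,0,-0.14,0,60]]]'

```text
time_s: 6.75
tcp_pos: [0.4247, 0.4939, 0.1448]
orientation: [-2.24, 2.202, 0.001]
wrist_force: [-0.4, -1.2, -0.8]
grip_width: 0.0522
```

```bash
python3 - <<'E'
from h import *
c=grab('wrist','w3'); crop('w3','w3b',150,0,190,230,3)
plan([])
E
```

```text
tcp [0.4244 0.4935 0.1438] yaw -89.02027886070061 w 0.052686248581287405 F [ 0.5054 -0.2717  0.235 ] t 6.8 j [ 1.1594  0.3801 -0.1528 -0.0004 -1.039  -1.1421]
```

View pics/w3b.png

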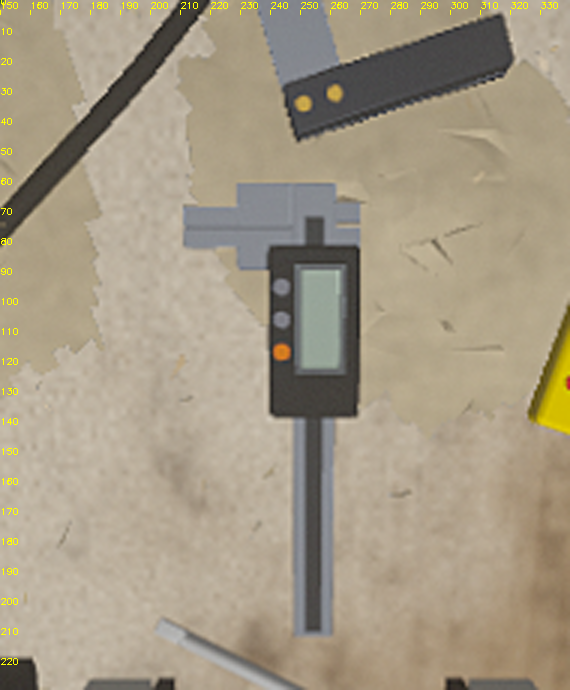

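```bash
python3 - <<'E'
from h import *
c=load('w3'); o=.4
P=onplane(c,np.array([(240,82),(269.8,82),(269.3,138.5),(240.3,138.7)])-o,.016); print('head',P,P.mean(0))
print('beam end',onplane(c,np.array([(248,211.5),(260.8,211.5)])-o,.011).mean(0),'beam start',onplane(c,np.array([(248,141),(261.3,141)])-o,.011).mean(0))
h=P.mean(0)
plan([(h[0],h[1],.144),(h[0],h[1],.0065)])
E
```

```text
head [[0.4397 0.3879 0.016 ]
 [0.4116 0.3874 0.016 ]
 [0.4105 0.44   0.016 ]
 [0.4391 0.4407 0.016 ]] [0.4252 0.414  0.016 ]
beam end [0.4238 0.5172 0.011 ] beam start [0.4249 0.443  0.011 ]
row [0.0795, 0.0006, -0.0001] 
row [0.0794, 0.0004, 0.1374] 
tcp [0.4244 0.4935 0.1438] yaw -89.02027886070061 w 0.052686248581287405 F [ 0.5054 -0.2717  0.235 ] t 6.8 j [ 1.1594  0.3801 -0.1528 -0.0004 -1.039  -1.1421]
```

step_arm --commands '[[[0.06,0,0,0,60],[0.0795,0.0005,0.04,0,60],[0.0795,0.0005,0.09,0,60],[0.0795,0.0005,0.125,0,60],[0.0795,0.0005,0.137,0,60],[0.0795,0.0005,0.137,0,60],[0.0795,0.0005,0.137,0,60],[0.0795,0.0005,0.137,0,0],[0.0795,0.0005,0.137,0,0],[0.0795,0.0005,0.137,0,0],[0.0795,0.0005,0.137,0,0]]]'

```text
time_s: 8.18
tcp_pos: [0.4255, 0.4149, 0.0081]
orientation: [-2.241, 2.201, 0.0]
wrist_force: [-1.0, -0.3, 5.8]
grip_width: 0.0298
```

```bash
python3 - <<'E'
from h import *
p,R,s=tool()
sx,sy=.4664,.1746
plan([(p[0],p[1],.11),(sx,sy,.11),(sx,sy,.07)])
E
```

```text
row [-0.0001, -0.0, -0.1019] 
row [0.2409, -0.0366, -0.102] 
row [0.241, -0.0366, -0.062] 
tcp [0.4255 0.4149 0.0081] yaw -88.96945789564009 w 0.02978064303442941 F [-0.9562 -0.2501  5.7829] t 8.175 j [ 1.1014  0.4519 -0.4164  0.0001 -0.7018 -1.0835]
```

step_arm --commands '[[[0,0,-0.03,0,0],[0,0,-0.08,0,0],[0,0,-0.102,0,0],[0.05,-0.008,-0.102,10,0],[0.1,-0.016,-0.102,20,0],[0.15,-0.024,-0.102,30,0],[0.2,-0.032,-0.102,40,0],[0.241,-0.0375,-0.102,50,0],[0.241,-0.0375,-0.102,60,0],[0.241,-0.0375,-0.102,70,0],[0.241,-0.0375,-0.102,80,0],[0.241,-0.0375,-0.102,90,0]]]'

```text
time_s: 9.68
tcp_pos: [0.467, 0.1741, 0.1093]
orientation: [0.018, -3.141, 0.0]
wrist_force: [0.7, 0.3, -0.8]
grip_width: 0.0296
```

```bash
python3 - <<'E'
from h import *
plan([(.4674,.1745,.11),(.4674,.1745,.06)])
E
```

```text
row [-0.0004, 0.0004, -0.0007] 
row [-0.0005, 0.0004, 0.0493] 
tcp [0.467  0.1741 0.1093] yaw -179.3311360948422 w 0.02955729394415101 F [ 0.6777  0.2912 -0.8142] t 9.675 j [ 0.7518  0.1828 -0.5295 -0.0003 -0.859  -2.3107]
```

step_arm --commands '[[[-0.0005,0.0005,0.03,5,0],[-0.0005,0.0005,0.045,5,0],[-0.0005,0.0005,0.045,5,0],[-0.0005,0.0005,0.045,5,0]]]'

```text
time_s: 10.18
tcp_pos: [0.4681, 0.1751, 0.0651]
orientation: [0.107, 3.139, 0.0]
wrist_force: [-0.1, 0.6, -1.6]
grip_width: 0.0296
```

```bash
python3 - <<'E'
from h import *
c=grab('wrist','w4'); d=grab('scene','sc4'); crop('sc4','sc4b',205,110,130,105,6); i=cv2.imread('pics/w4.png'); cv2.imwrite('pics/w4b.png',cv2.resize(i,(768,576),interpolation=cv2.INTER_CUBIC))
plan([])
E
```

```text
tcp [0.4682 0.1753 0.0653] yaw 176.06811782165803 w 0.029362526128395388 F [-0.6133 -0.5679 -1.1733] t 10.275 j [ 0.7521  0.2437 -0.5773  0.0002 -0.7485 -2.3917]
```

View pics/w4b.png

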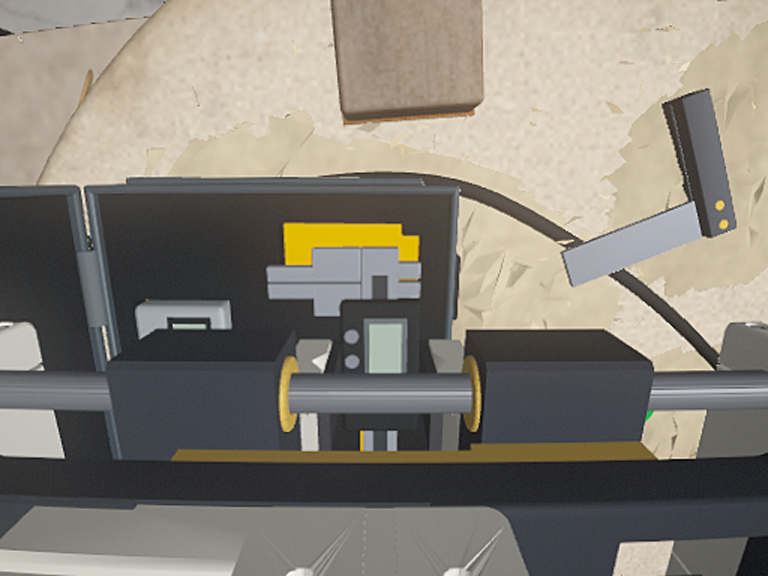

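View pics/sc4b.png

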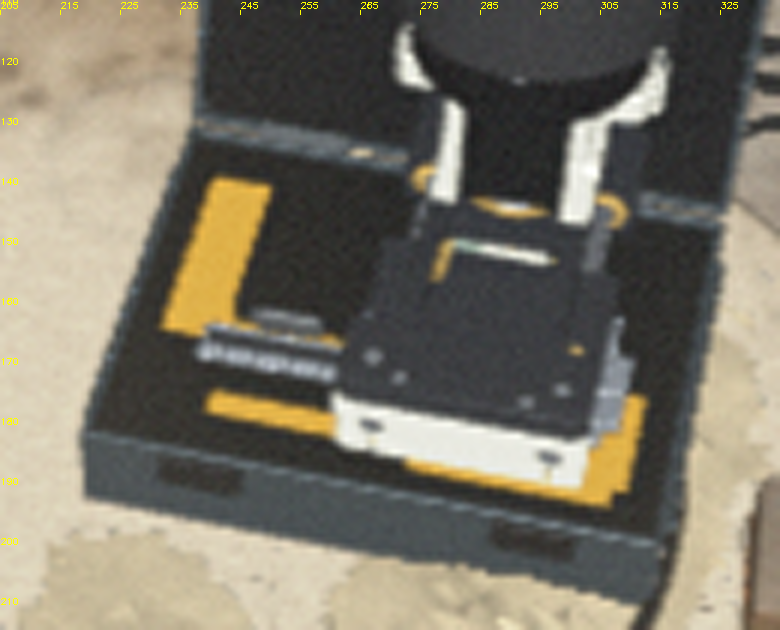

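```bash
python3 - <<'E'
from h import *
crop('w4','w4c',165,140,155,165,5)
E
```

```text
(no output)
```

View pics/w4c.png

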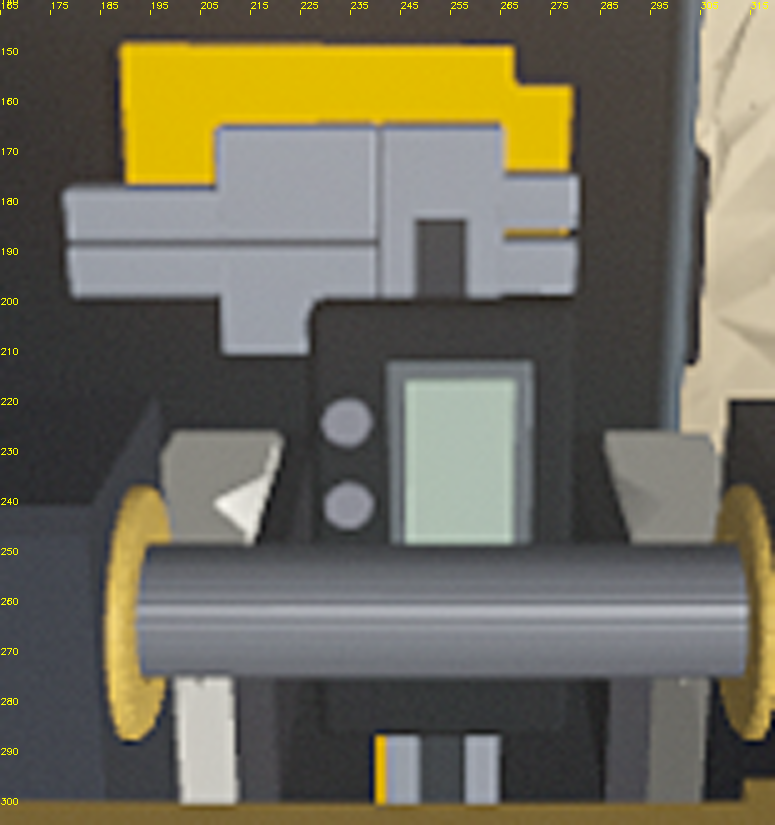

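```bash
python3 - <<'E'
from h import *
c=load('w4'); o=.4; th=np.radians(-4.3); ex=np.array([np.cos(th),np.sin(th)]); ey=np.array([-ex[1],ex[0]])
print('cam',c['origin'])
def f(n,uv,z):
    P=onplane(c,np.array(uv)-o,z)[:,:2]; print(n,'u',P@ex,'w',P@ey)
zj=.0653-.0081+.011
f('cal x=-46',[(208.5,165),(265,164.5)],zj); f('cal y=-42',[(177.5,178),(179,199.5)],zj); f('cal y=15',[(280.7,175.5),(280.3,198.5)],zj)
f('cal head x=-27',[(229,200.5),(279,200.5)],zj+.005); 
f('cut x=-48.5 z36',[(189,149),(268,149)],.036); f('cut y=-44.5 z25',[(189,149),(190.3,177)],.025);f('cut short jaw y=17.5 z25',[(279.6,158),(279,174)],.025)
f('beam y-7, y7',[(242,295),(265,295)],zj)
f('cut beam -9.5 z25',[(240,295)],.025)
p,R,s=tool(); print('tcp uw',p[:2]@ex,p[:2]@ey)
E
```

```text
cam [0.3995 0.1792 0.2234]
cal x=-46 u [0.4084 0.408 ] w [0.1841 0.2149]
cal y=-42 u [0.4157 0.428 ] w [0.1667 0.1668]
cal y=15 u [0.414  0.4271] w [0.2237 0.2238]
cal head x=-27 u [0.427  0.4268] w [0.1955 0.2227]
cut x=-48.5 z36 u [0.4029 0.4026] w [0.1667 0.218 ]
cut y=-44.5 z25 u [0.4039 0.4235] w [0.1642 0.1642]
cut short jaw y=17.5 z25 u [0.4097 0.421 ] w [0.2267 0.2266]
beam y-7, y7 u [0.4893 0.4892] w [0.2021 0.2164]
cut beam -9.5 z25 u [0.5184] w [0.1987]
tcp uw 0.4537219298585169 0.20987272854736994
```

step_arm --commands '[[[0.0022,0,0.0,0,0],[0.0022,0,0.01,0,0],[0.0022,0,0.018,0,0],[0.0022,0,0.022,0,0],[0.0022,0,0.024,0,0],[0.0022,0,0.024,0,0]]]'

```text
time_s: 11.02
tcp_pos: [0.4656, 0.1751, 0.0404]
orientation: [-0.109, -3.14, 0.0]
wrist_force: [0.8, -0.5, -1.0]
grip_width: 0.0299
```

step_arm --commands '[[[0,0,0.001,0,0],[0,0,0.002,0,0],[0,0,0.002,0,0]]]'

```text
time_s: 11.4
tcp_pos: [0.4658, 0.1752, 0.0389]
orientation: [0.109, 3.139, 0.001]
wrist_force: [-0.1, -0.1, 1.6]
grip_width: 0.0296
```

step_arm --commands '[[[0,0,0,0,40],[0,0,0,0,40],[0,0,-0.004,0,40],[0,0,-0.015,0,40],[0,0,-0.03,0,10],[0,0,-0.03,0,0],[0,0,-0.03,0,0],[0,0,-0.025,0,0],[0,0,-0.017,0,0],[0,0,-0.013,0,0],[0,0,-0.013,0,0]]]'

```text
time_s: 12.78
tcp_pos: [0.4652, 0.1747, 0.0509]
orientation: [-0.109, -3.139, 0.002]
wrist_force: [-0.9, -0.3, -0.0]
grip_width: 0.0005
```

```bash
python3 - <<'E'
from h import *
c=grab('wrist','w5'); i=cv2.imread('pics/w5.png'); crop('w5','w5b',100,90,220,220,3)
plan([(.4657,.1750,.045)])
E
```

```text
row [-0.0003, 0.0001, 0.0062] 
tcp [0.4654 0.1749 0.0512] yaw 176.02170544202846 w 0.0005409772854568967 F [-0.4312 -0.0403  0.7062] t 12.825 j [ 0.7555  0.2619 -0.5959  0.0001 -0.7139 -2.3958]
```

View pics/w5b.png

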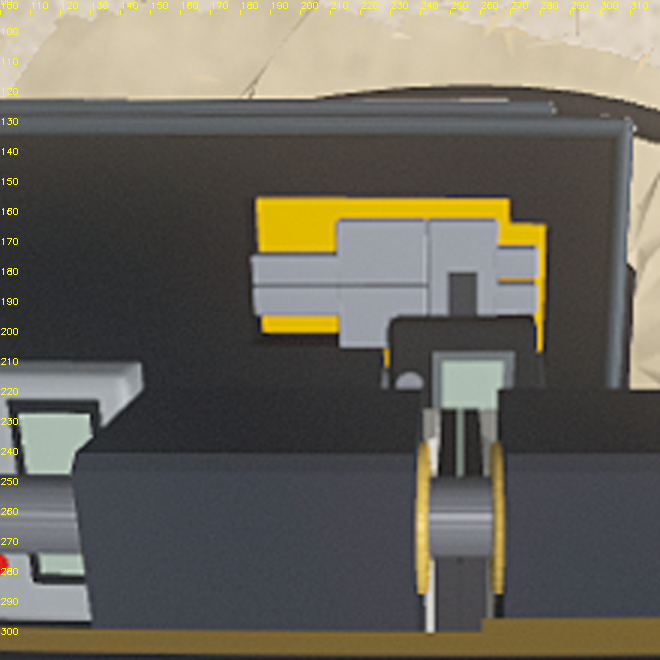

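The caliper lies inside its cutout on the ribs, jaws around (255,175) in the crop grid, with yellow showing on both sides of them. Now I'll press the head.

step_arm --commands '[[[0,0,0.003,0,0],[0,0,0.005,0,0],[0,0,0.006,0,0],[0,0,0.007,0,0],[0,0,0.008,0,0],[0,0,0.008,0,0]]]'

```text
time_s: 13.58
tcp_pos: [0.4655, 0.175, 0.0435]
orientation: [-0.109, -3.14, 0.0]
wrist_force: [0.0, -0.4, -0.2]
grip_width: 0.0004
```

step_arm --commands '[[[0,0,0.001,0,0],[0,0,0.002,0,0],[0,0,0.003,0,0],[0,0,0.003,0,0]]]'

```text
time_s: 14.08
tcp_pos: [0.4656, 0.1751, 0.0413]
orientation: [0.108, 3.139, 0.0]
wrist_force: [-3.5, -1.3, 10.7]
grip_width: 0.0005
```

step_arm --commands '[[[0,0,0.0005,0,0],[0,0,0.0005,0,0],[0,0,0.0005,0,0]]]'

```text
time_s: 14.45
tcp_pos: [0.4656, 0.1751, 0.0412]
orientation: [0.108, 3.139, 0.0]
wrist_force: [-5.3, 0.0, 17.2]
grip_width: 0.0002
```

step_arm --commands '[[[0,0,-0.01,0,0],[0,0,-0.05,0,20],[0,0,-0.1,0,40],[0.03,0.02,-0.14,0,60],[0.06,0.04,-0.14,0,60],[0.06,0.04,-0.14,0,60]]]'

```text
time_s: 15.2
tcp_pos: [0.4072, 0.2201, 0.1809]
orientation: [0.106, 3.139, 0.003]
wrist_force: [-0.2, -0.5, 0.8]
grip_width: 0.045
```

```bash
python3 - <<'E'
from h import *
c=grab('wrist','w6'); i=cv2.imread('pics/w6.png'); cv2.imwrite('pics/w6b.png',cv2.resize(i,(768,576),interpolation=cv2.INTER_CUBIC))
c=grab('scene','sc6');crop('sc6','sc6b',205,110,130,105,6)
plan([(.3947,.3343,.18),(.3947,.3343,.007)])
E
```

```text
row [0.0213, 0.1139, 0.0002] 
row [0.0214, 0.1139, 0.1732] 
tcp [0.4082 0.2192 0.1802] yaw 176.09090191629667 w 0.0506650483748101 F [ 0.2923 -0.2411  0.2321] t 15.3 j [ 0.9196  0.0433 -0.5048 -0.     -1.0225 -2.5586]
```

View pics/w6b.png

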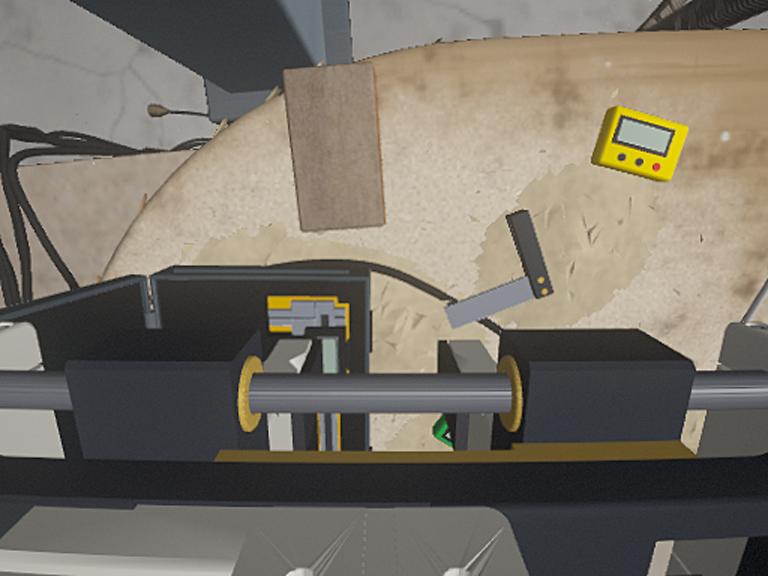

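View pics/sc6b.png

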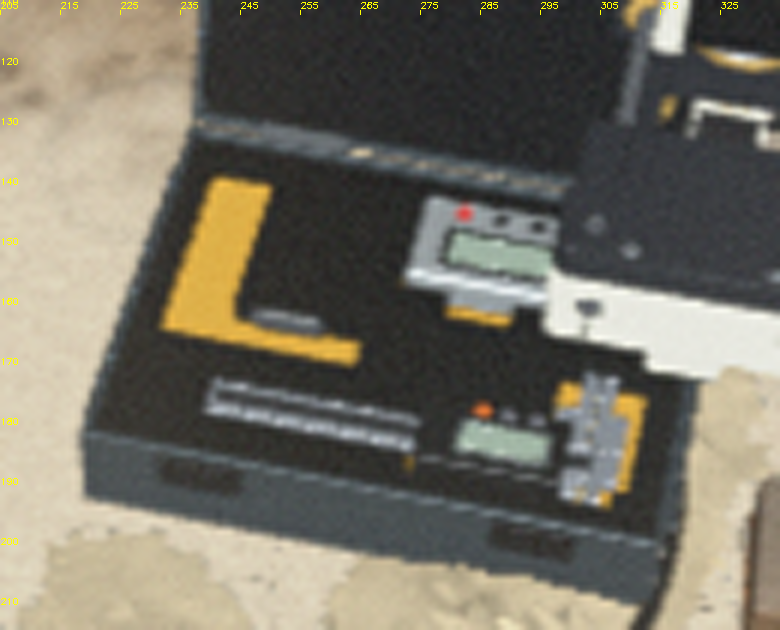

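```bash
python3 - <<'E'
from h import *
crop('w6','w6c',290,130,90,95,7)
E
```

```text
(no output)
```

View pics/w6c.png

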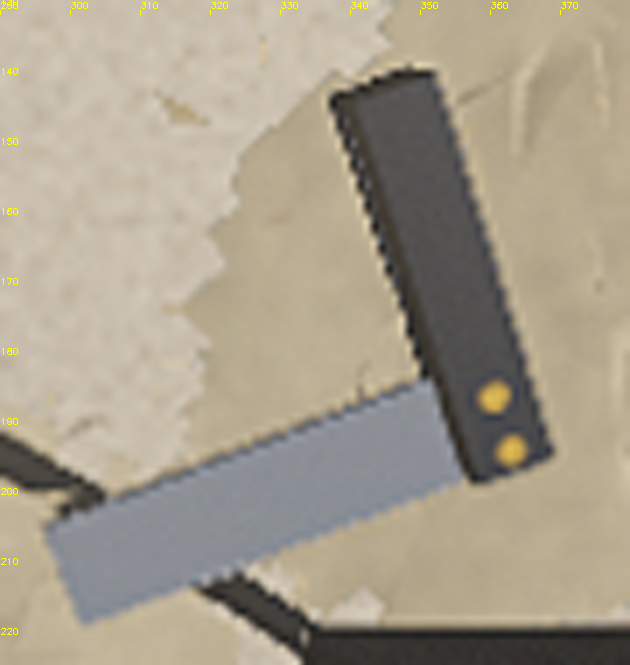

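```bash
python3 - <<'E'
from h import *
c=load('w6'); o=.4
S=onplane(c,np.array([(340.5,144),(352.5,140.5),(369,195.5),(358,199)])-o,.016); print('stock',S,S.mean(0))
for a,b in((0,3),(1,2)): d=S[b]-S[a]; print(np.degrees(np.arctan2(d[1],d[0])),np.linalg.norm(d))
print(np.linalg.norm(S[1]-S[0]))
B=onplane(c,np.array([(296.5,205),(302,219.5),(351,185)])-o,.01); print('blade',B)
m=S.mean(0); g=m[:2]-.008*np.array([np.cos(np.radians(18.5)),np.sin(np.radians(18.5))]); print(g)
plan([(g[0],g[1],.18),(g[0],g[1],.0075)])
E
```

```text
stock [[0.3699 0.3195 0.016 ]
 [0.3669 0.333  0.016 ]
 [0.4319 0.3538 0.016 ]
 [0.4353 0.3409 0.016 ]] [0.401  0.3368 0.016 ]
18.055841830416167 0.06878283985427439
17.72998638434812 0.06828988790192048
0.013823310162964786
blade [[0.4396 0.269  0.01  ]
 [0.4584 0.2751 0.01  ]
 [0.4193 0.3342 0.01  ]]
[0.3934 0.3343]
row [0.0226, 0.1138, 0.0002] 
row [0.0226, 0.1138, 0.1727] 
tcp [0.4082 0.2192 0.1802] yaw 176.09090191629667 w 0.0506650483748101 F [ 0.2923 -0.2411  0.2321] t 15.3 j [ 0.9196  0.0433 -0.5048 -0.     -1.0225 -2.5586]
```

step_arm --commands '[[[0.012,0.06,0,-10,60],[0.0217,0.1138,0.02,-20,60],[0.0217,0.1138,0.07,-22.2,60],[0.0217,0.1138,0.12,-22.2,60],[0.0217,0.1138,0.16,-22.2,60],[0.0217,0.1138,0.1725,-22.2,60],[0.0217,0.1138,0.1725,-22.2,60],[0.0217,0.1138,0.1725,-22.2,0],[0.0217,0.1138,0.1725,-22.2,0],[0.0217,0.1138,0.1725,-22.2,0],[0.0217,0.1138,0.1725,-22.2,0],[0.0217,0.1138,0.1725,-22.2,0]]]'

```text
time_s: 16.8
tcp_pos: [0.3948, 0.3345, 0.008]
orientation: [-0.498, 3.101, 0.001]
wrist_force: [-0.6, -0.5, 3.8]
grip_width: 0.0146
```

```bash
python3 - <<'E'
from h import *
th=np.radians(-4.3); ex=np.array([np.cos(th),np.sin(th)])
t=np.array([.5577,.1322])-.008*ex
p,R,s=tool(); print(t)
plan([(p[0],p[1],.11),(*t,.11)])
E
```

```text
[0.5497 0.1328]
row [-0.0001, 0.0001, -0.102] 
row [-0.0841, -0.24, -0.1021] 
tcp [0.3948 0.3345 0.008 ] yaw -161.76452818705923 w 0.014609624257247749 F [-0.6409 -0.452   3.8354] t 16.8 j [ 1.0827  0.3564 -0.5917  0.0001 -0.6218 -2.3353]
```

step_arm --commands '[[[0,0,-0.03,0,0],[0,0,-0.08,0,0],[0,0,-0.102,0,0],[-0.02,-0.055,-0.102,5,0],[-0.04,-0.11,-0.102,10,0],[-0.06,-0.165,-0.102,15,0],[-0.075,-0.215,-0.102,20,0],[-0.084,-0.24,-0.09,22.5,0],[-0.084,-0.24,-0.075,22.5,0],[-0.084,-0.24,-0.06,22.5,0],[-0.084,-0.24,-0.06,22.5,0]]]'

```text
time_s: 18.18
tcp_pos: [0.548, 0.1326, 0.0659]
orientation: [-0.115, -3.137, 0.003]
wrist_force: [0.0, 0.1, -2.3]
grip_width: 0.0145
```

```bash
python3 - <<'E'
from h import *
c=grab('wrist','w7'); crop('w7','w7b',70,80,190,225,3); grab('scene','sc7');crop('sc7','sc7b',205,110,130,105,6)
plan([])
E
```

```text
tcp [0.5492 0.1332 0.0676] yaw 175.8131484345582 w 0.014403753934165356 F [ 0.4055 -0.0351 -1.5232] t 18.275 j [ 0.5843  0.3347 -0.4314  0.0001 -0.805  -2.2283]
```

View pics/w7b.png

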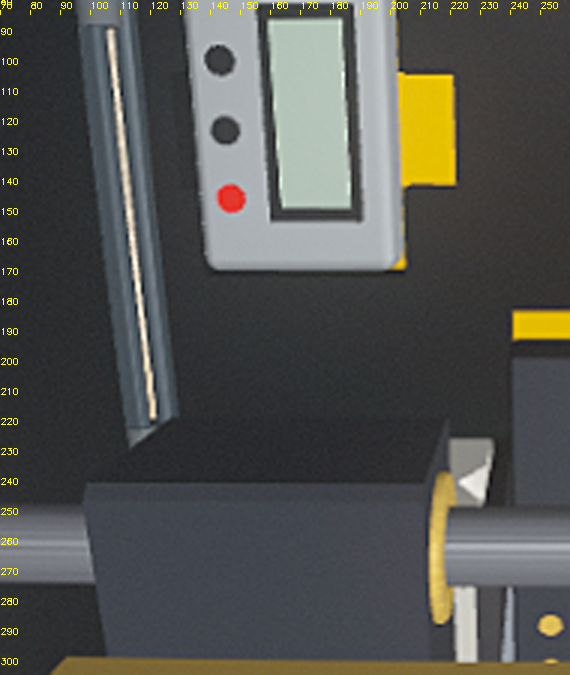

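View pics/sc7b.png

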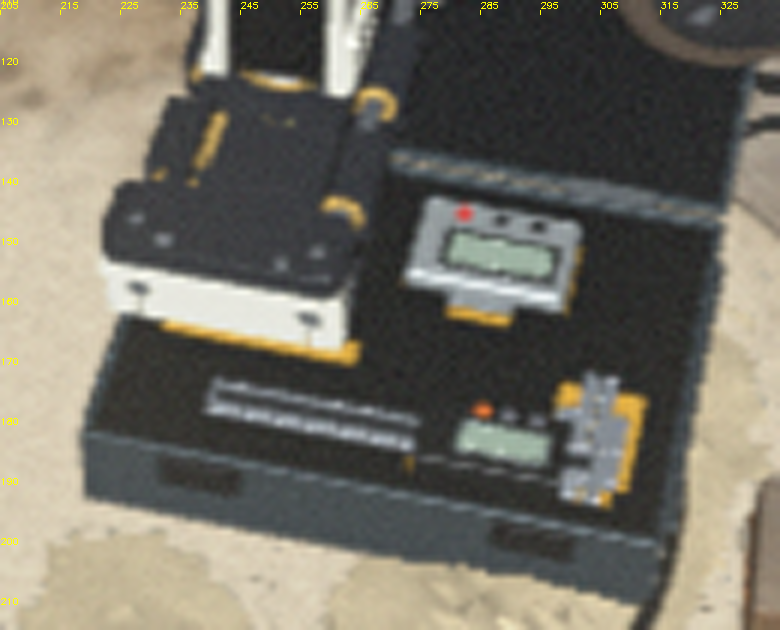

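```bash
python3 - <<'E'
from h import *
crop('w7','w7c',215,140,150,170,4)
E
```

```text
(no output)
```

View pics/w7c.png

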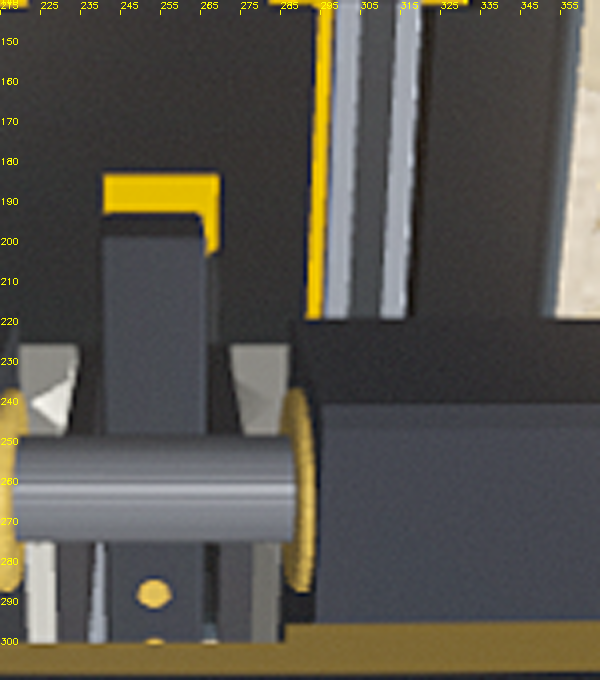

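```bash
python3 - <<'E'
from h import *
c=load('w7'); o=.4; th=np.radians(-4.3); ex=np.array([np.cos(th),np.sin(th)]); ey=np.array([-ex[1],ex[0]])
print('cam',c['origin'],c['origin'][:2]@ex,c['origin'][:2]@ey)
def f(n,uv,z):
    P=onplane(c,np.array(uv)-o,z)[:,:2]; print(n,'u',P@ex,'w',P@ey)
zt=.0676-.008+.016
f('stock x=-35 top',[(241,199),(266,199)],zt); f('stock x=-35 bottom',[(241,193.2),(265,193.2)],zt-.016)
f('y=-7.5',[(241,200),(241,240)],zt); f('y=+7.5',[(266.5,200),(266.5,240)],zt)
f('cut x=-37.5 z36',[(241,183.5),(269,183.5)],.036); f('y=-10 z25',[(241,184),(241,192)],.025); f('y=10 z25',[(269.8,184),(269.5,202)],.025)
p=np.array([.5492,.1332]); print('tcp',p@ex,p@ey)
E
```

```text
cam [0.48   0.1373 0.2245] 0.4683684747031262 0.17287693531100365
stock x=-35 top u [0.5086 0.5086] w [0.1658 0.1793]
stock x=-35 bottom u [0.5094 0.5094] w [0.1651 0.1793]
y=-7.5 u [0.5092 0.5324] w [0.1658 0.1656]
y=+7.5 u [0.5092 0.5324] w [0.1795 0.1799]
cut x=-37.5 z36 u [0.5085 0.5085] w [0.164  0.1828]
y=-10 z25 u [0.5113 0.5171] w [0.1635 0.1635]
y=10 z25 u [0.5112 0.5245] w [0.184 0.184]
tcp 0.5376669089187268 0.1740033765585646
```

step_arm --commands '[[[-0.0018,0.0008,0,0,0],[-0.0018,0.0008,0.01,0,0],[-0.0018,0.0008,0.019,0,0],[-0.0018,0.0008,0.024,0,0],[-0.0018,0.0008,0.026,0,0],[-0.0018,0.0008,0.026,0,0]]]'

```text
time_s: 19.02
tcp_pos: [0.5514, 0.1331, 0.0414]
orientation: [-0.117, -3.139, 0.0]
wrist_force: [-0.6, -0.1, -1.2]
grip_width: 0.0145
```

step_arm --commands '[[[0,0.0003,0.001,0,0],[0,0.0003,0.002,0,0],[0,0.0003,0.0025,0,0],[0,0.0003,0.0025,0,0]]]'

```text
time_s: 19.52
tcp_pos: [0.5516, 0.1335, 0.0394]
orientation: [0.117, 3.139, 0.0]
wrist_force: [-0.5, -0.3, 0.9]
grip_width: 0.0147
```

```bash
python3 - <<'E'
from h import *
c=grab('wrist','w8'); crop('w8','w8c',215,140,150,170,4)
plan([])
E
```

```text
tcp [0.5516 0.1335 0.0393] yaw 175.7240174294443 w 0.014607437291854087 F [-0.5913  0.0755  1.7874] t 19.575 j [ 0.5822  0.3746 -0.4528  0.0001 -0.7429 -2.2278]
```

View pics/w8c.png

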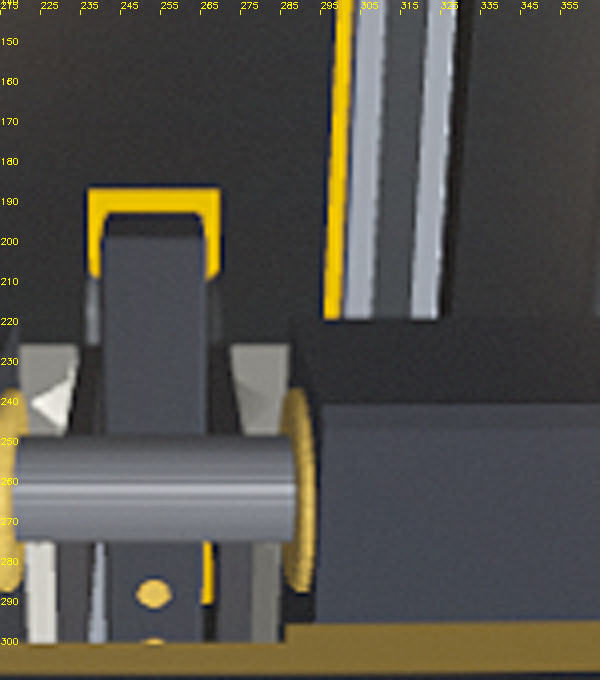

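step_arm --commands '[[[0,0,0,0,26],[0,0,0,0,26],[0,0,-0.004,0,26],[0,0,-0.015,0,26],[0.0015,0,-0.03,0,10],[0.0015,0,-0.03,0,0],[0.0015,0,-0.025,0,0],[0.0015,0,-0.017,0,0],[0.0015,0,-0.013,0,0],[0.0015,0,-0.009,0,0],[0.0015,0,-0.007,0,0],[0.0015,0,-0.006,0,0]]]'

```text
time_s: 21.08
tcp_pos: [0.5498, 0.1334, 0.0449]
orientation: [-0.117, -3.139, 0.0]
wrist_force: [-0.0, 0.3, 2.3]
grip_width: 0.0002
```

step_arm --commands '[[[0,0,0.001,0,0],[0,0,0.002,0,0],[0,0,0.003,0,0],[0,0,0.003,0,0]]]'

```text
time_s: 21.58
tcp_pos: [0.55, 0.1336, 0.042]
orientation: [0.117, 3.139, 0.0]
wrist_force: [0.0, 0.9, 1.5]
grip_width: 0.0006
```

step_arm --commands '[[[0,0,0.001,0,0],[0,0,0.0015,0,0],[0,0,0.0015,0,0]]]'

```text
time_s: 21.95
tcp_pos: [0.5502, 0.1342, 0.0413]
orientation: [0.117, 3.139, 0.002]
wrist_force: [-5.3, 3.0, 8.5]
grip_width: 0.0007
```

step_arm --commands '[[[0,0,0.0006,0,0],[0,0,0.0006,0,0],[0,0,0.0006,0,0]]]'

```text
time_s: 22.32
tcp_pos: [0.5502, 0.1343, 0.0413]
orientation: [0.116, 3.138, 0.002]
wrist_force: [-5.5, 3.3, 13.3]
grip_width: 0.0003
```

step_arm --commands '[[[0,0,0.0004,0,0],[0,0,0.0004,0,0],[0,0,-0.02,0,0],[0,0,-0.08,0,0],[0,0,-0.14,0,0],[0.05,0.03,-0.18,0,0],[0.1,0.05,-0.2,0,0],[0.1,0.05,-0.2,0,0],[0.1,0.05,-0.2,0,0]]]'

```text
time_s: 23.45
tcp_pos: [0.4538, 0.1911, 0.2401]
orientation: [0.115, 3.139, 0.001]
wrist_force: [-0.3, -0.6, 0.4]
grip_width: 0.0002
```

```bash
python3 - <<'E'
from h import *
c=grab('wrist','w9'); i=cv2.imread('pics/w9.png'); cv2.imwrite('pics/w9b.png',cv2.resize(i,(768,576),interpolation=cv2.INTER_CUBIC))
c=grab('scene','sc9');crop('sc9','sc9b',205,110,130,105,6); grab('side','sd9')
plan([])
E
```

```text
tcp [0.4543 0.1903 0.239 ] yaw 175.65964629266196 w 0.0005670975633339557 F [ 0.5342 -0.417   0.945 ] t 23.6 j [ 0.7966  0.0469 -0.3581 -0.     -1.1675 -2.4431]
```

View pics/w9b.png

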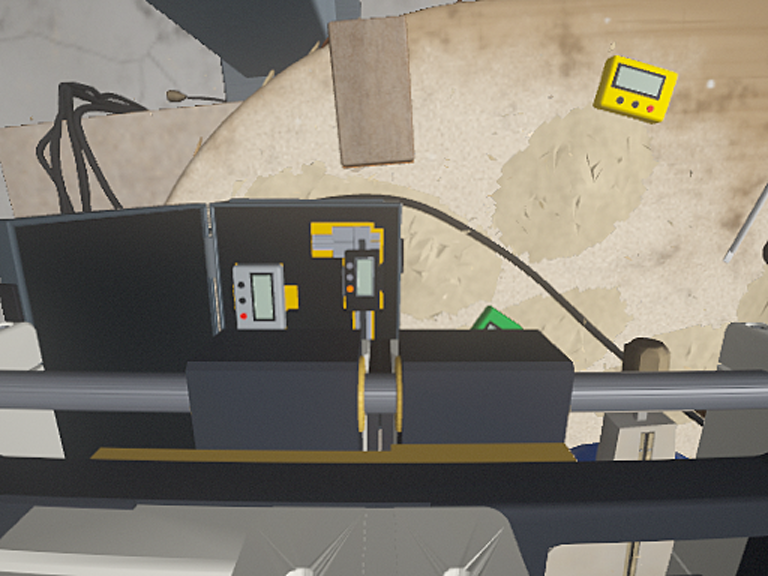

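View pics/sc9b.png

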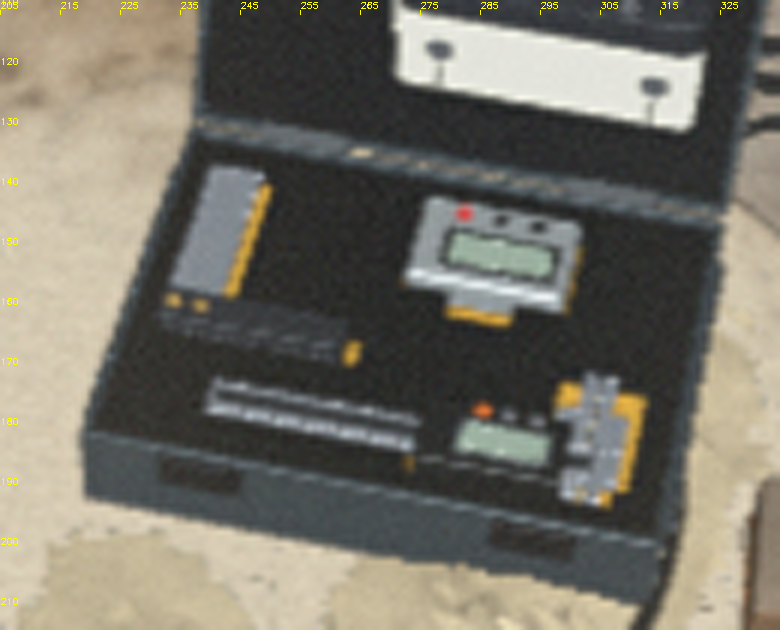

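step_arm --commands '[[[-0.034,0.05,-0.011,-10,0],[-0.067,0.1,-0.011,-20,0],[-0.067,0.115,-0.011,-27.4,0],[-0.067,0.115,-0.011,-27.4,0],[-0.067,0.115,-0.011,-27.4,0]]]'

```text
time_s: 24.22
tcp_pos: [0.5295, 0.2995, 0.2501]
orientation: [0.624, -3.078, 0.002]
wrist_force: [-0.7, -0.2, 0.5]
grip_width: 0.0003
```

```bash
python3 - <<'E'
from h import *
c=grab('wrist','w10'); crop('w10','w10b',20,10,210,195,3.8 if 0 else 3)
crop('w10','w10c',40,20,200,190,4)
plan([])
E
```

```text
tcp [0.5294 0.2995 0.2506] yaw -157.03958935475575 w 0.000412903065296617 F [ 0.6377 -0.1023 -0.1089] t 24.275 j [ 0.8357  0.2358 -0.1052  0.0001 -1.2305 -2.0058]
```

View pics/w10c.png

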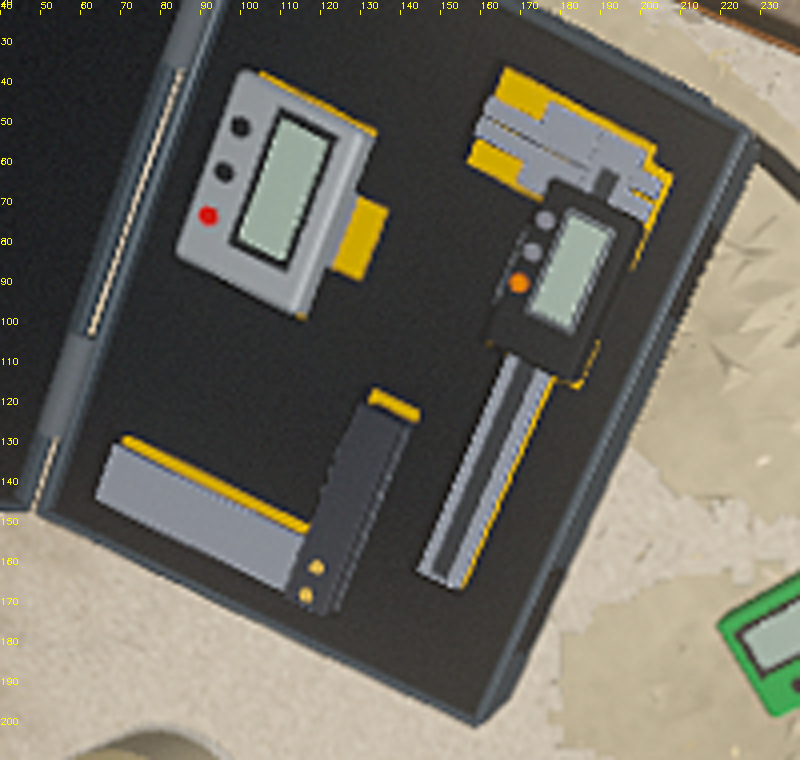

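```bash
python3 - <<'E'
from h import *
c=load('w10'); o=.4; th=np.radians(-4.3); ex=np.array([np.cos(th),np.sin(th)]); ey=np.array([-ex[1],ex[0]])
print('cam uw',c['origin'][:2]@ex,c['origin'][:2]@ey)
def f(n,uv,z):
    P=onplane(c,np.array(uv)-o,z)[:,:2]; print(n,z,'u',P@ex,'w',P@ey)
for z in (.035,.042):
  f('blade end corners (x15,-77.5)(35,-77.5)',[(69.5,131.5),(64,144.5)],z)
  f('blade near stock x15, x35',[(117,152.5),(112,167.5)],z)
for z in (.041,.048):
  f('stock corners (-35,-7.5)(-35,7.5)(35,7.5)(35,-7.5)',[(132,120.5),(143.5,126),(122,173.5),(111.5,168)],z)
for z in (.041,.048):
  f('head corners (-27,-15),(-27,15),(27,15),(27,-15)',[(178,65),(200.5,75),(182,115),(161,105)],z)
for z in (.036,.043):
  f('beam end',[(144.5,163),(154,167)],z); f('beam start',[(167,108),(178,113)],z)
  f('jaw tip -42',[(163.5,44.5),(158.5,55)],z)
f('cut jaw end top z36/25',[(167,36.5),(157.5,59.5)],.025); f('rim corner',[(228,53),(158.5,200.5)],.04)
E
```

```text
cam uw 0.4447347288170032 0.30629700747702937
blade end corners (x15,-77.5)(35,-77.5) 0.035 u [0.5638 0.5832] w [0.0975 0.0961]
blade near stock x15, x35 0.035 u [0.5608 0.5826] w [0.164  0.1649]
blade end corners (x15,-77.5)(35,-77.5) 0.042 u [0.5615 0.5806] w [0.1014 0.1   ]
blade near stock x15, x35 0.042 u [0.5586 0.58  ] w [0.1666 0.1675]
stock corners (-35,-7.5)(-35,7.5)(35,7.5)(35,-7.5) 0.041 u [0.5126 0.5123 0.5818 0.5813] w [0.1691 0.1848 0.1819 0.1668]
stock corners (-35,-7.5)(-35,7.5)(35,7.5)(35,-7.5) 0.048 u [0.5114 0.511  0.5792 0.5787] w [0.1718 0.1871 0.1843 0.1695]
head corners (-27,-15),(-27,15),(27,15),(27,-15) 0.041 u [0.4271 0.4253 0.4781 0.4789] w [0.1949 0.2238 0.2229 0.1948]
head corners (-27,-15),(-27,15),(27,15),(27,-15) 0.048 u [0.4275 0.4256 0.4775 0.4783] w [0.197  0.2254 0.2245 0.1969]
beam end 0.036 u [0.5568 0.556 ] w [0.2021 0.2154]
beam start 0.036 u [0.4793 0.4786] w [0.2014 0.2163]
jaw tip -42 0.036 u [0.4135 0.4271] w [0.1682 0.1674]
beam end 0.043 u [0.5547 0.5539] w [0.2041 0.2171]
beam start 0.043 u [0.4787 0.478 ] w [0.2034 0.218 ]
jaw tip -42 0.043 u [0.4141 0.4274] w [0.1708 0.17  ]
cut jaw end top z36/25 0.025 u [0.4023 0.4319] w [0.1643 0.1643]
rim corner 0.04 u [0.388  0.5941] w [0.2424 0.239 ]
```

```bash
python3 - <<'E'
from h import *
crop('w10','w10d',55,108,98,72,8)
crop('w1','w1d',55,108,98,72,8)
E
```

```text
(no output)
```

View pics/w10d.png

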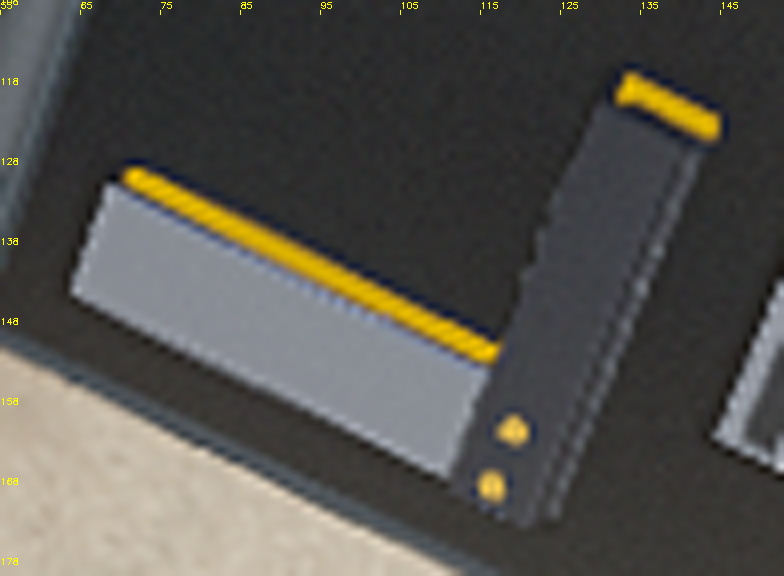

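View pics/w1d.png

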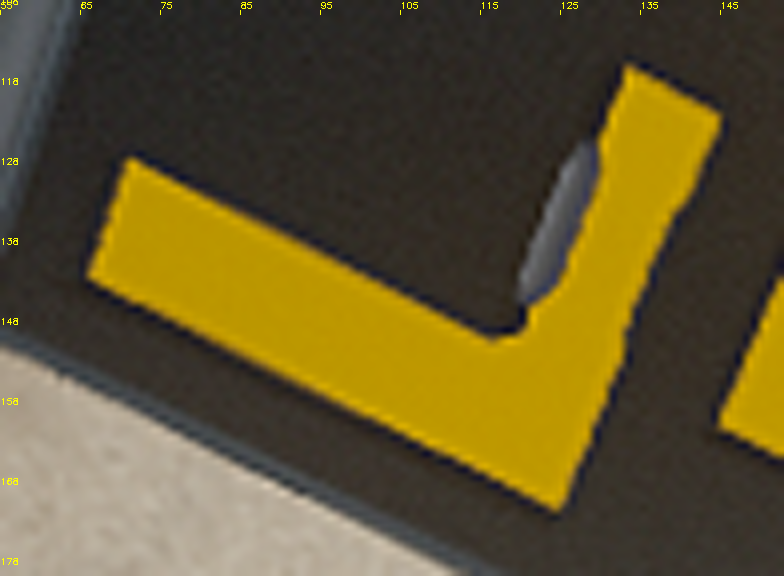

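```bash
python3 - <<'E'
from h import *
crop('sc9','sc9d',226,130,45,50,13); crop('scene0','sc0d',226,130,45,50,13)
import numpy as np
a=cv2.imread('pics/sc9d.png');b=cv2.imread('pics/sc0d.png'); i=np.hstack([b,a]); cv2.imwrite('pics/sccmp.png',cv2.resize(i,None,fx=.68,fy=.68,interpolation=cv2.INTER_AREA))
th=np.radians(-4.3); ex=np.array([np.cos(th),np.sin(th)]); ey=np.array([-ex[1],ex[0]])
s=load('sc9')
def P(u,w,x,y,z): return [*(ex*(u+x)+ey*(w+y)),z]
cu,cw=.5461,.1737
base=proj(s,[P(cu,cw,37.5e-3,-80e-3,.025)])[0]
for du,dw in((0,0),(.0014,0.0005)):
  for z in (.035,.039,.042):
    q=proj(s,[P(cu+du,cw+dw,.035,-.0775,z),P(cu+du,cw+dw,.015,-.0775,z)]); print(du,z,(q-base).round(2).tolist())
  for z in (.041,.048): print('stock',z,(proj(s,[P(cu+du,cw+dw,.035,-.0075,z),P(cu+du,cw+dw,.035,.0075,z),P(cu+du,cw+dw,-.035,.0075,z)])-base).round(2).tolist())
print('cut corners', (proj(s,[P(cu,cw,.0125,-.08,.025),P(cu,cw,.0375,.010,.036),P(cu,cw,-.0375,.010,.036)])-base).round(2).tolist(),base)
E
```

```text
0 0.035 [[0.77, -2.09], [9.16, -0.57]]
0 0.039 [[0.76, -3.31], [9.18, -1.79]]
0 0.042 [[0.76, -4.23], [9.19, -2.71]]
stock 0.041 [[-6.9, 17.96], [-8.62, 22.87], [22.41, 28.7]]
stock 0.048 [[-6.95, 15.83], [-8.67, 20.75], [22.51, 26.59]]
0.0014 0.035 [[0.13, -2.04], [8.52, -0.53]]
0.0014 0.039 [[0.12, -3.26], [8.54, -1.75]]
0.0014 0.042 [[0.12, -4.18], [8.55, -2.67]]
stock 0.041 [[-7.56, 18.01], [-9.29, 22.92], [21.73, 28.75]]
stock 0.048 [[-7.62, 15.88], [-9.35, 20.8], [21.84, 26.64]]
cut corners [[10.4, 1.88], [-9.96, 25.0], [23.2, 31.24]] [240.4922 137.8866]
```

View pics/sccmp.png

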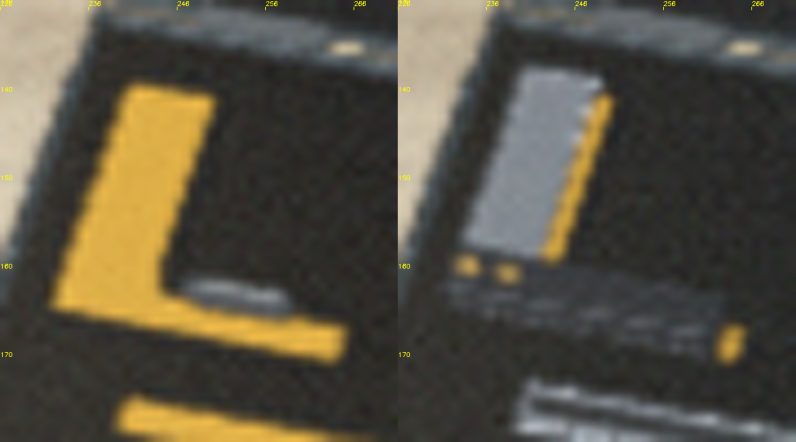

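```bash
python3 - <<'E'
from h import *
a=load('scene0'); b=load('side0')
sc=[(362/1.5,0),(383/1.5,95/1.5)]
o2,d2=rays(a,sc); n=np.cross(d2[0],d2[1])
for q in [(316,5),(325,60),(338,120),(347,165)]:
    o,d=rays(b,[(q[0]/1.5,q[1]/1.5)]); t=n@(o2-o)/(n@d[0]); print(q,(o+t*d[0]).round(3))
crop('scene0','lidc',195,0,160,90,5)
th=np.radians(-4.3); ex=np.array([np.cos(th),np.sin(th)]); ey=np.array([-ex[1],ex[0]])
T=ex*.492+ey*(-.014); print('T',T); plan([(*T,.26),(*T,.165)])
E
```

```text
(316, 5) [ 0.644 -0.076  0.47 ]
(325, 60) [ 0.635 -0.115  0.372]
(338, 120) [ 0.615 -0.129  0.255]
(347, 165) [ 0.6   -0.149  0.155]
T [ 0.4896 -0.0509]
row [0.1733, -0.307, -0.0091] 
row [0.1733, -0.307, 0.0859] 
tcp [0.5294 0.2995 0.2506] yaw -157.03958935475575 w 0.000412903065296617 F [ 0.6377 -0.1023 -0.1089] t 24.275 j [ 0.8357  0.2358 -0.1052  0.0001 -1.2305 -2.0058]
```

View pics/lidc.png

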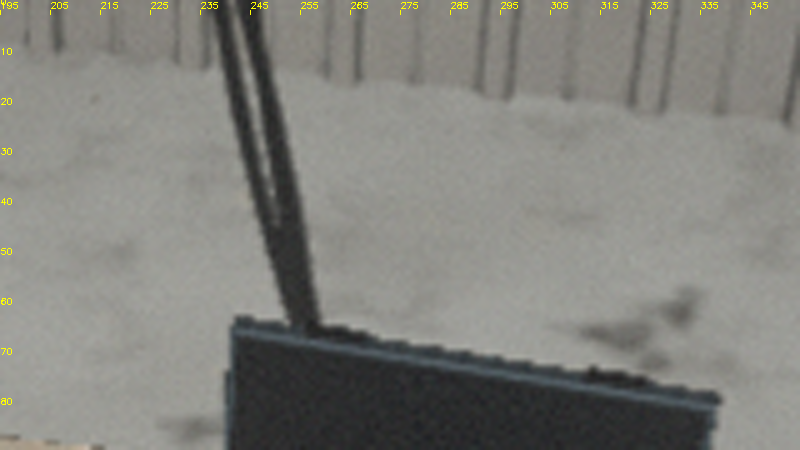

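Both gauges are home:
- The presses stopped hard at TCP z 41.2 and 41.3 mm, against 41 mm expected.
- The blade and jaw heights in the images agree.

Next is the lid. I'll go behind it, off-centre towards the robot, because a cable hangs at about (0.61, −0.13).

step_arm --commands '[[[0.035,-0.048,-0.012,-10,0],[0.07,-0.096,-0.02,-20,0],[0.105,-0.144,-0.02,-30,0],[0.14,-0.192,-0.02,-40,0],[0.175,-0.24,-0.02,-50,0],[0.211,-0.288,-0.02,-60,0],[0.211,-0.288,-0.01,-63,0],[0.211,-0.288,-0.01,-63,0],[0.211,-0.288,-0.01,-63,0]]]'

```text
time_s: 25.4
tcp_pos: [0.4484, -0.0471, 0.2615]
orientation: [-2.142, 2.297, -0.001]
wrist_force: [-0.3, -0.1, -0.6]
grip_width: 0.0007
```

```bash
python3 - <<'E'
from h import *
c=grab('wrist','w11'); i=cv2.imread('pics/w11.png'); cv2.imwrite('pics/w11b.png',cv2.resize(i,(640,480),interpolation=cv2.INTER_CUBIC))
c=grab('side','sd11'); i=cv2.imread('pics/sd11.png'); cv2.imwrite('pics/sd11b.png',cv2.resize(i[20:260,180:400],None,fx=3,fy=3,interpolation=cv2.INTER_CUBIC)[:600])
plan([])
E
```

```text
tcp [ 0.4486 -0.0467  0.2613] yaw -93.90110895025967 w 0.00018607168330711724 F [ 0.793   1.0048 -0.6371] t 25.5 j [ 0.3356 -0.0449 -0.3982  0.0001 -1.2168 -0.4037]
```

View pics/w11b.png

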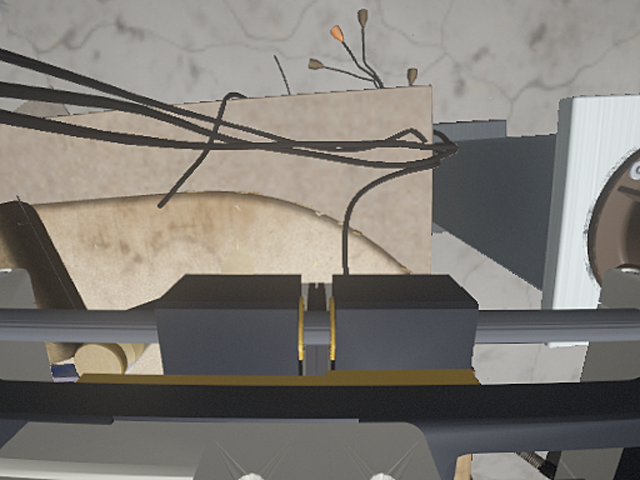

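View pics/sd11b.png

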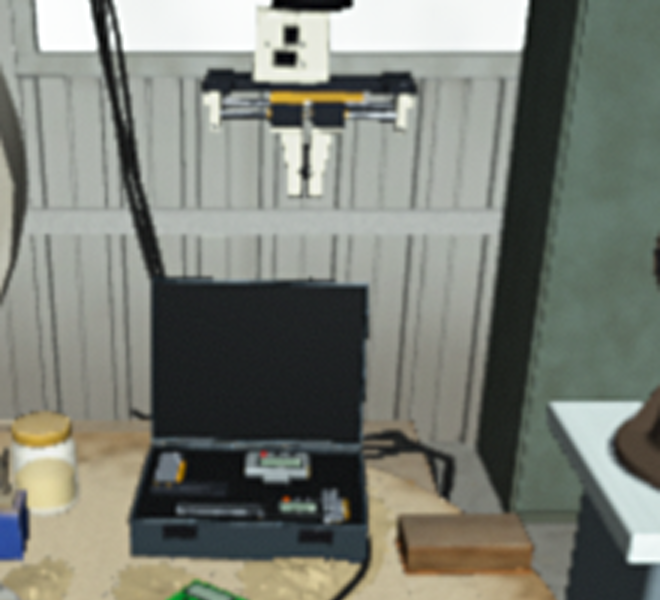

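step_arm --commands '[[[0,0,0.05,0,0],[0,0,0.09,0,0],[0,0,0.093,0,0],[-0.01,0,0.093,0,0],[-0.022,0,0.093,0,0],[-0.034,0,0.093,0,0],[-0.046,0,0.093,0,0],[-0.058,0,0.093,0,0],[-0.07,0,0.093,0,0],[-0.07,0,0.093,0,0]]]'

```text
time_s: 26.75
tcp_pos: [0.4531, 0.0236, 0.1678]
orientation: [-2.146, 2.294, 0.001]
wrist_force: [-0.1, -0.1, -0.1]
grip_width: 0.0006
```

```bash
python3 - <<'E'
from h import *
c=grab('side','sd12'); i=cv2.imread('pics/sd12.png'); cv2.imwrite('pics/sd12b.png',cv2.resize(i[20:220,180:400],None,fx=3,fy=3,interpolation=cv2.INTER_CUBIC)[:600])
plan([])
E
```

```text
tcp [0.453  0.0233 0.1678] yaw -93.82593775599743 w 0.00041833729171157955 F [ 0.4879  0.4016 -0.7424] t 26.8 j [ 0.4875  0.039  -0.541  -0.0005 -0.9909 -0.5541]
```

View pics/sd12b.png

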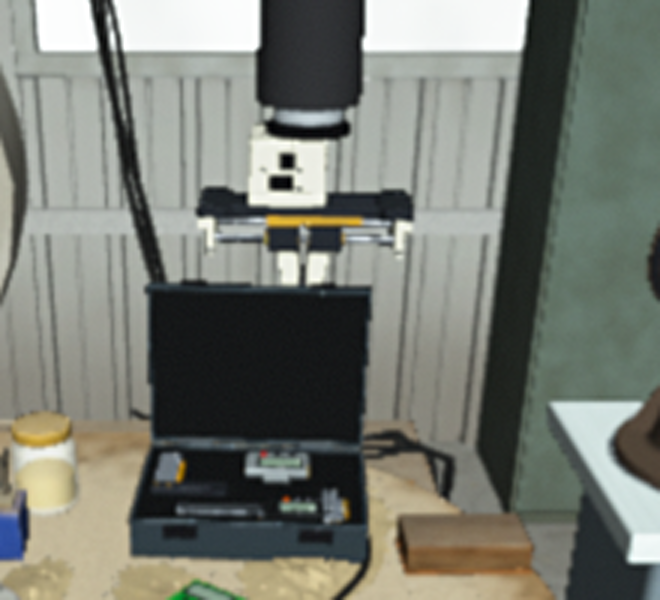

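step_arm --commands '[[[-0.012,0,-0.002,0,0],[-0.024,0,-0.004,0,0],[-0.035,0,-0.003,0,0],[-0.047,0,-0.001,0,0],[-0.058,0,0.002,0,0],[-0.069,0,0.006,0,0],[-0.079,0,0.012,0,0],[-0.089,0,0.018,0,0],[-0.099,0,0.025,0,0],[-0.099,0,0.025,0,0]]]'

```text
time_s: 28.05
tcp_pos: [0.4594, 0.1219, 0.1421]
orientation: [2.145, -2.294, -0.001]
wrist_force: [-0.4, 0.2, -0.5]
grip_width: 0.0003
```

```bash
python3 - <<'E'
from h import *
c=grab('side','sd13'); i=cv2.imread('pics/sd13.png'); cv2.imwrite('pics/sd13b.png',cv2.resize(i[20:220,180:400],None,fx=3,fy=3,interpolation=cv2.INTER_CUBIC)[:600])
plan([])
E
```

```text
tcp [0.4594 0.1216 0.1424] yaw -93.85197726724768 w 0.00033049450586900914 F [-0.3131  0.3925 -0.2735] t 28.1 j [ 0.6739  0.1053 -0.5339 -0.0003 -0.9328 -0.741 ]
```

View pics/sd13b.png

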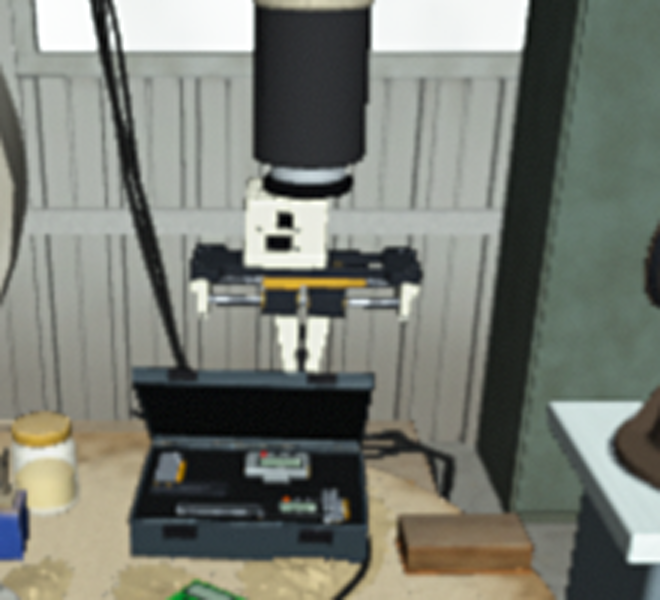

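step_arm --commands '[[[-0.015,0,0.01,0,0],[-0.025,0,0.023,0,0],[-0.031,0,0.031,0,0],[-0.036,0,0.039,0,0],[-0.04,0,0.047,0,0],[-0.043,0,0.055,0,0],[-0.046,0,0.063,0,0],[-0.048,0,0.071,0,0],[-0.05,0,0.077,0,0],[-0.05,0,0.082,0,0],[-0.05,0,0.085,0,0],[-0.05,0,0.085,0,0]]]'

```text
time_s: 29.6
tcp_pos: [0.463, 0.1711, 0.0578]
orientation: [2.145, -2.295, -0.0]
wrist_force: [-0.1, 0.8, 0.3]
grip_width: 0.0001
```

step_arm --commands '[[[0,0,0.001,0,0],[0,0,0.002,0,0],[0,0,0.003,0,0],[0,0,0.003,0,0]]]'

```text
time_s: 30.1
tcp_pos: [0.4633, 0.1714, 0.0553]
orientation: [-2.145, 2.295, -0.0]
wrist_force: [-1.1, 0.1, 4.8]
grip_width: 0.0004
```

step_arm --commands '[[[0,0,0.0008,0,0],[0,0,0.0008,0,0],[0,0,0.0012,0,0],[0,0,0.0012,0,0]]]'

```text
time_s: 30.6
tcp_pos: [0.4634, 0.1714, 0.0551]
orientation: [-2.145, 2.294, -0.001]
wrist_force: [-7.0, -0.9, 18.4]
grip_width: 0.0004
```

Stiff stop at z = 55.1 mm with 18 N, which is where the shut lid's outer face should be. I'll back off and look.

step_arm --commands '[[[0,0,-0.01,0,0],[0,0,-0.05,0,0],[0,0,-0.11,0,0],[0,0,-0.17,0,0],[0.03,0,-0.2,0,0],[0.03,0,-0.2,0,0],[0.03,0,-0.2,0,0]]]'

```text
time_s: 31.48
tcp_pos: [0.4608, 0.1412, 0.2534]
orientation: [2.144, -2.296, -0.001]
wrist_force: [-0.3, -0.4, -0.2]
grip_width: 0.0001
```

```bash
python3 - <<'E'
from h import *
for n in ('side','scene'):
    c=grab(n,n+'14')
crop('side14','sd14b',200,130,150,100,5); i=cv2.imread('pics/scene14.png'); cv2.imwrite('pics/sc14b.png',cv2.resize(i,(768,576),interpolation=cv2.INTER_CUBIC))
plan([])
E
```

```text
tcp [0.4607 0.1413 0.2527] yaw -93.87590391908087 w 0.000563342941122497 F [-0.0347  0.094  -0.0061] t 31.575 j [ 0.7068  0.0188 -0.3555 -0.0003 -1.1985 -0.7743]
```

View pics/sd14b.png

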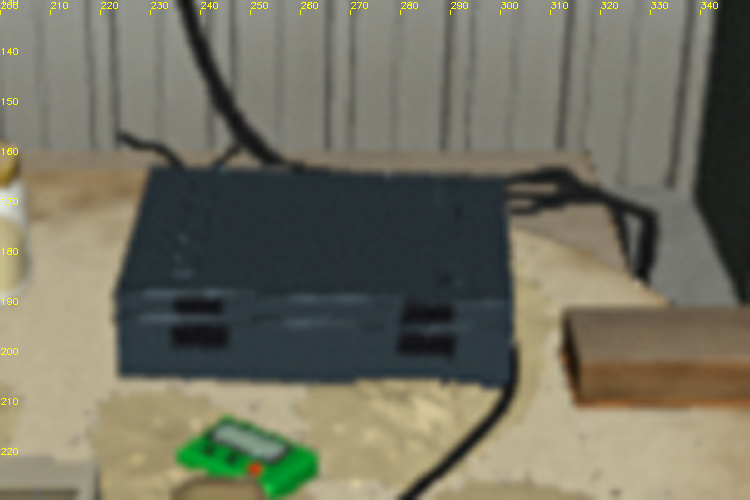

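View pics/sc14b.png

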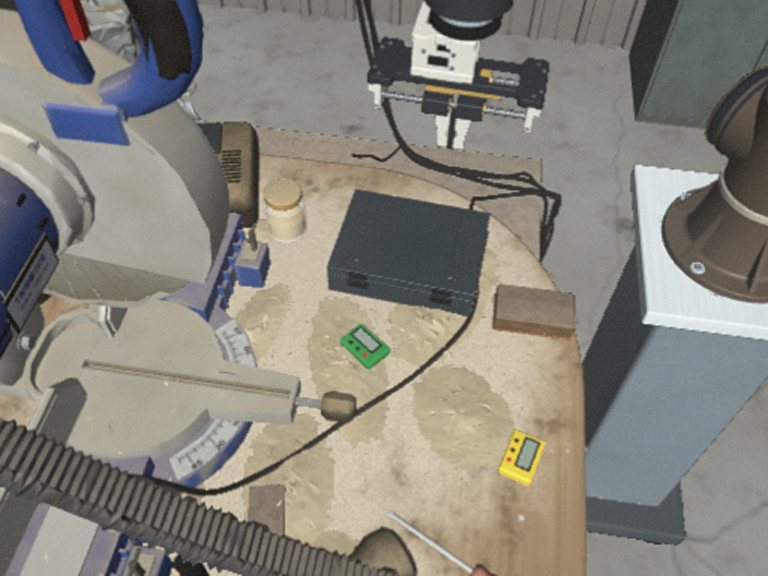

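The lid lies flat: there's an even, thin seam at row 193 in the side view. The block and jar are at the same pixels as at the start, and the arm is clear. Handing in.

```bash
python3 - <<'E'
from h import *
a=load('scene0')['pixels'].astype(int); b=load('scene14')['pixels'].astype(int)
for n,(x0,y0,x1,y1) in {'jar':(175,118,205,163),'block':(328,188,386,226),'green':(225,213,262,248),'yellow':(330,285,366,325)}.items(): print(n,np.abs(a-b)[y0:y1,x0:x1].mean().round(2))
print(manip.hand_in())
E
```

```text
jar 14.07
block 11.19
green 12.43
yellow 12.6
the job is handed in; nothing more can be done
None
```

The caliper and the square are in their cutouts and the lid is shut; I handed in at about 32 s of the 72 s allowed.

**What I did**
- **Caliper:** the mitre-saw handle would have blocked the gripper over its head. I gripped the beam, slid the caliper about 75 mm clear, regripped the head and laid it in its cutout. Then I pressed it home with about 17 N.
- **Square:** I laid it in and pressed it home. The last force reading was about 13 N, followed by a slightly deeper press that I did not read.
- **Lid:** I pushed it over from behind and pressed it shut with about 18 N.

**What the last checks showed**
- **Gauges home:** both presses ended on a hard stop with the tops at 41.2 and 41.3 mm, against 41 mm expected. The blade, jaw and beam positions in the camera views fit gauges lying flat, though the height they give is only good to about 2 mm.
- **Lid shut:** the outer face stopped hard at 55.1 mm, against 55 mm expected, and the seam looks even in the side view.
- **Left in place:** the angle gauge looked unmoved before the lid closed. The jar, sanding block and green and yellow look-alikes look to be at the same pixels as at the start.

**Checks that disagreed**
- The before/after picture difference was 11 to 14 grey levels on all four of those objects. I take that as picture noise because it is so even, but I did not confirm it.
- The scene camera's positions were about 5 mm off the wrist camera's, so I used the wrist camera.
- The square sits about 1 mm towards +x of the centre of its cutout, within the 2.5 mm clearance.

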